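# Clear the sample bore and hold the sample rod centred in it

### The arm

A 6-joint arm with a two-finger parallel gripper is mounted at the origin on a cart in front of the work surface, level with it; the furniture and walls round the work are solid. World frame = base frame: x ahead of the robot, y to its left, z up, the work surface at z = 0. Lengths are in m, angles in degrees, forces in N, time in s.
With the tool pointing down it reaches from about 0.3 to 0.75 m from the base axis. Payload 8.5 kg.
Tool frame: the origin (TCP) lies between the finger pads; the fingertips stand 17 mm ahead of it and the grasp point (between the pads) lies 2 mm behind it; z points along the fingers, y is the direction in which the jaws open and shut (so a half turn about z gives the same grasp; the last joint's range is limited). The gripper opens to 85 mm and grips with 20 to 120 N. Pads are 22 mm wide; open, the fingers measure 114 mm over their backs; the gripper's body (76 mm by 85 mm) begins 54 mm behind the grasp point. The pads swing forward as they close: fully open they stand 13 mm farther back than shut.
Start: joints at [56.706, 21.807, 74.336, -0, 83.858, -12.336], TCP at [0.197, 0.514, 0.227] pointing down, gripper open.
Joint ranges: [-178.18, 178.18], [-50.72, 133.34], [12.68, 142.11], [-81.47, 261.47], [9.98, 163.14], [-165.26, 165.26]. Speed limits (degrees/s): [136.94, 136.94, 180, 180, 180, 180].

### API

Orientations are given as a 3x3 rotation matrix whose columns are the frame's x, y, z axes.
In Python, from rig import readout, eyes, env gives the robot as it stands.
- The arm moves only by the tool arm_command, never from a script. Its argument "rows" is text: rows parted by semicolons, each of 7 numbers parted by spaces: the closure, from 0 (fully open) to 1 (shut), then the shift along the tool's x, y, z in mm, then the turn, a rotation vector about the tool's x, y, z in degrees. In form: grip dx dy dz rx ry rz; .... A call has 1 to 5 rows; each row shifts and turns the commanded pose from where the row before left it, along the tool's axes as they then stand; what a row does not reach is not made up. A row lasts 1/12 s, in which the tool goes at most 41.7 mm and 7.16 degrees, less where a joint would pass 70% of its speed; a pose out of reach is approached as far as the arm can. A call with a gripper value outside its range is refused whole. The fingers move at their own pace and stop on an object; "squeeze" is the grip in N (left out, the last holds). Time passes only in rows, so rows that do not move let the fingers close. It gives the time, the measured TCP pose, the force and the opening at its end, in the units of the state.
- readout.observe(): the state, without advancing time (a new reading comes with each control period).
- eyes.get_image(name): name is "side" or "top" or "wrist"; returns the picture (420x560x3 uint8, red, green, blue); there is no depth.
- eyes.camera_model(name): a dict with "mtx" (3x3 intrinsics, pixels), "k1" (the pictures are not rectified: a ray, as slopes to the right and down, at radius r is drawn at 1 + k1 r^2 times it, then the intrinsics apply), "view" (4x4, takes a point from world to camera coordinates). Camera axes: x right, y up, looking along -z (the intrinsics and any distortion apply to the point x, -y, -z); pixel columns grow to the right and rows downward; lengths in m; the calibration is good to about 2 mm. A picture is of the moment at which its call begins: read the wrist's pose just before it. camera_model takes no time and is no camera call; for the wrist camera it gives the pose at the moment of the call.
- env.close_job(): hands the job in, once; it reports no verdict.
The state is a dict: "time_s": time; "q": joint angles; "qvel": joint speeds; "joint_efforts": joint torques, N m; "position": TCP position; "tool_rot": TCP orientation; "ft_force": force on the tool from outside, world axes, zero at the start; "wrist_torque": the same for the moment, N m; "grip_width": finger opening in m.
Only numpy, scipy, OpenCV 4.12 (cv2) and the standard library are available. Lean on these libraries where they do the work, as an engineer would, in place of code of your own. Each camera call takes 0.05 s, during which the arm holds its last target. There are 200 camera calls.

### The job

Clear the instrument's bore by pulling its sprung lever forwards through the full stroke and easing it slowly back to rest, never letting it snap. Then take the orange sample rod from the rack and lower its stem down the middle of the bore, without touching the instrument with the rod, until the yellow ring on the stem is level with the top of the white bush. Finish still holding the rod there, upright, still and centred, and leave the blue rod and everything else alone.

Things in the scene. Friction and masses are not known exactly. Their poses are not given: they have to be found in the camera images.
- instrument: bench instrument, fixed to the bench: white base 110 x 180 x 30 mm, on it a blue round turret (68 mm wide) with a white bush round the bore, and a lever with a black ball beside it. Origin: centre of the underside; its x points from its front face to its back, its y from the turret to the lever, z up.
- bore_mouth (a point): centre of the bore's mouth, 40 mm beside the instrument's centre (its -y), level with the top of the white bush, 90 mm above the bench. The bore is vertical, 22 mm in diameter; at the lever's rest the top of the brass ejector pin lies at its bottom, 54 mm below the mouth.
- lever_hinge (a point): middle of the lever's hinge, 48 mm above the bench, 22 mm in front of and 52 mm beside the instrument's centre; the hinge's line runs along the instrument's y axis
- lever_knob (a point): centre of the black ball (28 mm in diameter) at the end of the lever, 100 mm from the hinge's line; the lever's rod is 8 mm thick. Moves with the lever; at rest about 142 mm above the bench.
- lever (a joint): lever angle in rad: 0 at rest (sprung back against its stop, leaning 0.35 rad to the instrument's back), grows as the ball is pulled forwards over the top towards the instrument's front (its -x), 0.9 at the front stop (leaning 0.55 rad forwards). About 2 N at the ball at rest, 7 N at the front stop, plus a little damping; it also lifts the ejector pin in the bore. Let go, it springs back.
- rod_orange_grip (a point): centre of the orange grip of the sample rod to be used. The rod is upright: grip round, 24 mm in diameter, from 22 mm below to 22 mm above this point, its black lower edge resting on the rack's top; below it a steel stem 8 mm in diameter, 85 mm long. z points up along the rod. Weighs about 70 g.
- rod_orange_tip (a point): lower end of the same rod's stem, on its axis, 107 mm below the grip's centre. The middle of the yellow ring on the stem is 40 mm above this tip.
- rod_blue_grip (a point): centre of the blue grip of a second, otherwise equal rod, in the other hole of the rack; to be left there
- rack: white rod rack, fixed: 150 x 50 mm, top plate 115 mm above the bench, with two 14 mm holes 36 mm either side of its centre along its x; the rods hang in them by their grips. Which rod hangs in which hole varies. Origin: centre of the underside.
- beaker: small empty glass beaker, 51 mm wide, 61 mm tall; bystander
- bottle_small: small brown bottle with black cap, 44 mm wide, 85 mm tall; bystander
- timer: white bench timer 60 x 62 x 18 mm; bystander
- vial_green: glass vial with green cap, 16 mm wide, 48 mm tall; bystander
- marker: black and blue marker pen, 132 mm long, lying; bystander
- tape_roll: roll of tape lying flat, 75 mm wide, 22 mm high; bystander
- flow_chamber: blue and grey chamber, fixed, 363 mm long (x), 266 mm wide (y), 112 mm high, lid shut; stands between rack and instrument. Origin: centre of the underside.
- rod_orange: the orange-gripped rod as a whole; origin at the lower end of its stem

How it is judged:
By the outcome, as a careful person would: the job done as asked, in the order asked, and still so for the second after the job is handed in, while the arm keeps its last pose, push and grip.
It also fails if it takes over 72 s, if anything falls off the work surface, if the arm or the gripper's body presses on something with over 40 N, if the wrist force passes 120 N, or if a joint passes its speed limit or range.

## Working session

There is one attempt and no reset: what is moved stays moved. The work goes in short steps, Python scripts to look and compute and a tool call to move; the robot and the scene stay as the last step left them, time stands still between calls to the robot, and variables do not carry over. Pictures are saved under pics/ and viewed, about 8 in all and at most 12, crops included, and the job is handed in when it is done.

Besides the shell and the picture viewer there is one more tool, called by a JSON object that holds its "api" and its "payload". arm_command: Moves the arm, as the interface text tells. Its arguments: {"type":"object","properties":{"rows":{"type":"string"},"squeeze":{"type":"number"}},"required":["rows"]}

```bash
mkdir -p pics; ls; python3 - <<'E'
from rig import readout, eyes, env
import cv2,numpy as np
s=readout.observe(); print({k:np.round(v,3).tolist() for k,v in s.items()})
for n in ["side","top","wrist"]:
    m=eyes.camera_model(n); print(n,np.round(m["mtx"],1).tolist(),m["k1"],np.round(m["view"],4).tolist())
    im=eyes.get_image(n); cv2.imwrite(f"pics/{n}0.png",im[:,:,::-1])
E
```

```text
pics
{'time_s': 0.0, 'q': [56.705, 21.843, 74.387, 0.0, 83.859, -12.337], 'qvel': [0.021, -0.101, 0.028, 0.013, 0.035, 0.16], 'joint_efforts': [0.0, -44.846, -23.128, -0.0, 0.005, 0.0], 'position': [0.197, 0.513, 0.227], 'tool_rot': [[-0.934, 0.358, -0.001], [0.358, 0.934, -0.001], [0.0, -0.002, -1.0]], 'ft_force': [-0.073, -0.041, 0.108], 'wrist_torque': [-0.003, 0.003, 0.038], 'grip_width': 0.085}
side [[386.6, 0.0, 270.1], [0.0, 386.6, 208.8], [0.0, 0.0, 1.0]] 0.009181616626975966 [[0.8067, -0.5909, -0.0078, -0.3342], [0.3178, 0.4226, 0.8487, -0.2757], [-0.4982, -0.6872, 0.5287, -0.8345], [0.0, 0.0, 0.0, 1.0]]
top [[405.2, 0.0, 281.7], [0.0, 405.2, 210.1], [0.0, 0.0, 1.0]] -0.06188593475349641 [[-0.0052, -1.0, 0.0044, 0.0724], [0.982, -0.0043, 0.1889, -0.4852], [-0.1889, 0.0053, 0.982, -1.22], [0.0, 0.0, 0.0, 1.0]]
wrist [[328.8, 0.0, 283.4], [0.0, 328.8, 207.6], [0.0, 0.0, 1.0]] -0.02360884176631626 [[0.3586, 0.9335, -0.0009, -0.5509], [-0.9002, 0.3455, -0.2651, 0.0338], [-0.2471, 0.0959, 0.9642, -0.3795], [0.0, 0.0, 0.0, 1.0]]
```

View pics/side0.png

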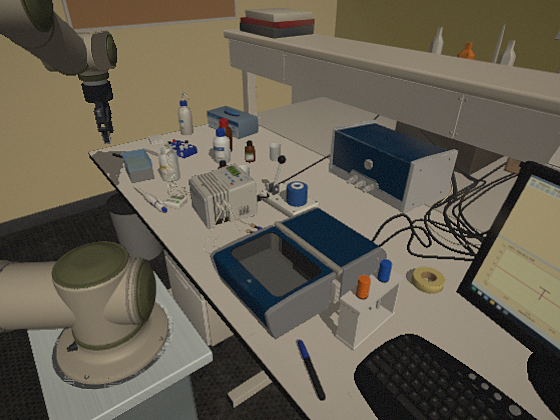

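View pics/top0.png

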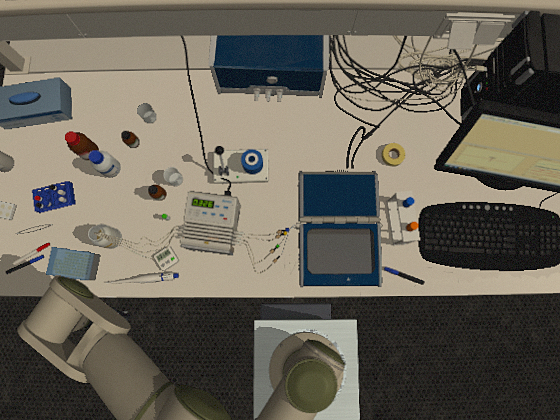

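The side view shows the turret near (297,193), the knob near (282,160) and the orange grip near (363,287). In the top view the turret is near (252,160), the knob near (221,151), the orange grip near (412,225) and the blue grip near (408,201). I'll make one composite of enlarged crops.

```bash
cat > h.py <<'E'
import numpy as np,cv2
from rig import readout,eyes
from scipy.optimize import least_squares
def proj(P,m):
    P=np.atleast_2d(P); V=m["view"]; c=P@np.array(V)[:3,:3].T+np.array(V)[:3,3]
    s=np.c_[c[:,0]/-c[:,2],-c[:,1]/-c[:,2]]; s=s*(1+m["k1"]*(s**2).sum(1,keepdims=True))
    K=np.array(m["mtx"]); return np.c_[s[:,0]*K[0,0]+K[0,2],s[:,1]*K[1,1]+K[1,2]]
def tri(obs,x0=(0.5,0,.1)):  # obs: list of (model,uv)
    r=least_squares(lambda P:np.concatenate([proj(P,m)[0]-uv for m,uv in obs]),x0); return r.x,r.fun
E
python3 - <<'E'
import cv2,numpy as np
t=cv2.imread("pics/top0.png");s=cv2.imread("pics/side0.png")
def c(im,x,y,w,h,k): return cv2.resize(im[y:y+h,x:x+w],None,fx=k,fy=k,interpolation=cv2.INTER_CUBIC)
a=np.hstack([c(t,200,135,80,60,5),c(s,250,145,80,60,5)])
b=np.hstack([c(t,370,185,80,60,5),c(s,330,250,80,60,5)])
cv2.imwrite("pics/comp.png",np.vstack([a,b]))
E
```

```text
(no output)
```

View pics/comp.png

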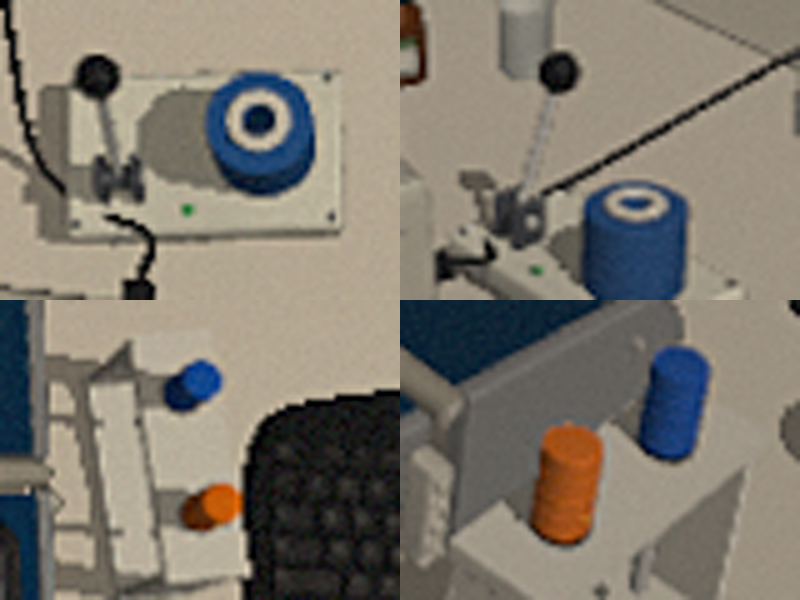

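The crops give, in full-image pixels:

| Point | Top view | Side view |
|---|---|---|
| Bore mouth | (251.2,158.6) | (297,185.2) |
| Knob | (219.2,150) | (281.4,159) |
| Orange top face | (414.2,225.2) | (363.8,277.6) |
| Blue top face | (410.4,200.2) | (385.6,261.6) |

```bash
python3 - <<'E'
from h import *
T=eyes.camera_model("top");S=eyes.camera_model("side")
O=dict(mouth=((251.2,158.6),(297,185.2),.09),knob=((219.2,150),(281.4,159),.142),orange_top=((414.2,225.2),(363.8,277.6),.159),blue_top=((410.4,200.2),(385.6,261.6),.159))
for k,(a,b,z) in O.items():
    x,f=tri([(T,a),(S,b)]); 
    r=least_squares(lambda p:np.concatenate([proj([p[0],p[1],z],T)[0]-a,proj([p[0],p[1],z],S)[0]-b]),(.5,0))
    print(k,x.round(4),f.round(2),'fixed z:',r.x.round(4),r.fun.round(2))
# base-corner pixels top view -> z=.03
for n,uv in dict(c_br=(334,77),c_fr=(334,217),c_bl=(72,80),c_fl=(70,228)).items():
    uv=np.array(uv)/5-.4+[200,135]
    r=least_squares(lambda p:proj([p[0],p[1],.03],T)[0]-uv,(.5,0)); print(n,r.x.round(4))
E
```

```text
mouth [0.6397 0.1637 0.0912] [ 0.06 -0.09 -0.11  0.02] fixed z: [0.6402 0.1641] [-0.05 -0.13 -0.07  0.25]
knob [0.6486 0.2553 0.1454] [-0.04  0.07  0.09 -0.02] fixed z: [0.6501 0.2566] [-0.32 -0.03  0.19  0.69]
orange_top [ 0.4176 -0.3041  0.1633] [-0.07  0.09  0.07 -0.02] fixed z: [ 0.4196 -0.3031] [-0.95 -0.38  0.14  0.97]
blue_top [ 0.4897 -0.2977  0.1631] [-0.17  0.22  0.19 -0.06] fixed z: [ 0.4919 -0.2968] [-0.95 -0.2   0.25  0.9 ]
c_br [0.6886 0.119 ]
c_fr [0.594  0.1188]
c_bl [0.6875 0.2901]
c_fl [0.5875 0.2885]
```

{"api": "arm_command", "payload": {"rows": "0.2 0 0 -25 0 0 -7; 0.2 0 0 -25 0 0 -7; 0.2 0 0 -25 0 0 -7; 0.2 -34 -19 0 0 0 0; 0.2 -34 -19 0 0 0 0"}}

```text
time_s: 0.57
position: [0.2645, 0.476, 0.3036]
tool_rot: [[-1.0, -0.005, 0.002], [-0.005, 1.0, 0.002], [-0.002, 0.002, -1.0]]
ft_force: [0.3, 0.8, 0.2]
grip_width: 0.0684
```

{"api": "arm_command", "payload": {"rows": "0.2 -34 -19 0 0 0 0; 0.2 -34 -19 0 0 0 0; 0.2 -34 -19 0 0 0 0; 0.2 -34 -19 0 0 0 0; 0.2 -34 -19 0 0 0 0"}}

```text
time_s: 0.98
position: [0.4362, 0.3795, 0.302]
tool_rot: [[-1.0, -0.001, -0.0], [-0.001, 1.0, -0.0], [0.0, -0.0, -1.0]]
ft_force: [0.5, 0.2, 0.8]
grip_width: 0.0687
```

{"api": "arm_command", "payload": {"rows": "0.2 -30 -19 0 0 0 0; 0.2 -30 -19 0 0 0 0; 0.2 -20 -19 0 0 0 0; 0.2 0 -18 0 0 0 0; 0.2 0 0 0 0 0 0"}}

```text
time_s: 1.4
position: [0.5161, 0.303, 0.3015]
tool_rot: [[-1.0, 0.003, -0.001], [0.003, 1.0, -0.001], [0.001, -0.001, -1.0]]
ft_force: [0.0, 0.1, 0.8]
grip_width: 0.0684
```

```bash
cat > snap.py <<'E'
import sys
from h import *
n,f=sys.argv[1:3]
s=readout.observe();m=eyes.camera_model(n);im=eyes.get_image(n)[:,:,::-1]
print(s["time_s"],s["position"].round(4) if hasattr(s["position"],'round') else s["position"],np.round(s["tool_rot"],3).tolist(),np.round(s["ft_force"],2),s["grip_width"])
if len(sys.argv)>3:
    x,y,w,h,k=map(int,sys.argv[3:8]); im=cv2.resize(im[y:y+h,x:x+w],None,fx=k,fy=k,interpolation=cv2.INTER_CUBIC)
cv2.imwrite(f,im); np.save(f[:-4]+".npy",m,allow_pickle=True)
E
python3 snap.py wrist pics/w1.png
```

```text
1.4 [0.5161 0.303  0.3015] [[-1.0, 0.003, -0.001], [0.003, 1.0, -0.001], [0.001, -0.001, -1.0]] [0.02 0.15 0.82] 0.06838860648933963
```

View pics/w1.png

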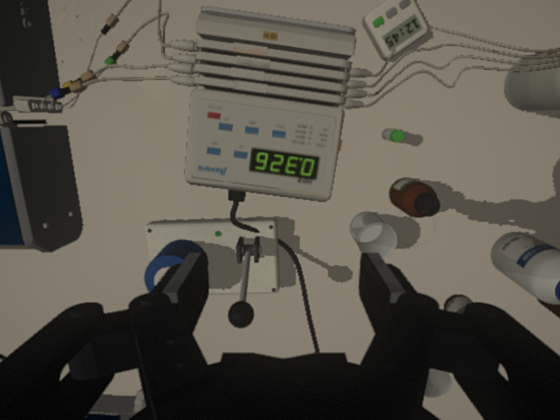

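The wrist view shows the knob at (241,315) and the instrument's base corners at (147,220), (275,218) and (278,292). The power-supply box's back edge is near row 198.

```bash
python3 - <<'E'
from h import *
T=eyes.camera_model("top");S=eyes.camera_model("side");W=np.load("pics/w1.npy",allow_pickle=True).item()
x,f=tri([(T,(219.2,150)),(S,(281.4,159)),(W,(241,315))]);print("knob",x.round(4),f.round(1))
for n,uv in dict(fr=(147,220),fl=(275,218),bl=(278,292)).items():
    for nm,M,u,z in (("w",W,uv,.03),):
        r=least_squares(lambda p:proj([p[0],p[1],z],M)[0]-u,(.5,0)); print(n,r.x.round(4))
for z in (.03,.06,.09):
    print(z,[least_squares(lambda p:proj([p[0],p[1],z],W)[0]-u,(.5,0)).x.round(3).tolist() for u in((187,185),(332,200))],[least_squares(lambda p:proj([p[0],p[1],z],T)[0]-u,(.5,0)).x.round(3).tolist() for u in((240,193),(187,190))])
E
```

```text
knob [0.6512 0.2583 0.1432] [-0.9 -0.5  0.1  0.1 -0.3 -0.2]
fr [0.5808 0.1208]
fl [0.5785 0.2927]
bl [0.6888 0.2957]
0.03 [[0.533, 0.179], [0.554, 0.368]] [[0.545, 0.203], [0.556, 0.373]]
0.06 [[0.527, 0.188], [0.547, 0.363]] [[0.538, 0.2], [0.548, 0.366]]
0.09 [[0.521, 0.197], [0.539, 0.359]] [[0.531, 0.197], [0.541, 0.359]]
```

{"api": "arm_command", "payload": {"rows": "0.2 -22 -8 0 0 0 -1.2; 0.2 -22 -8 0 0 0 0; 0.2 -22 -8 0 0 0 0; 0.2 -22 -8 0 0 0 0; 0.2 -22 -8 0 0 0 0"}}

```text
time_s: 1.87
position: [0.6258, 0.2687, 0.3023]
tool_rot: [[-1.0, -0.023, -0.0], [-0.023, 1.0, 0.0], [0.0, 0.0, -1.0]]
ft_force: [-0.6, 1.0, 0.5]
grip_width: 0.0687
```

{"api": "arm_command", "payload": {"rows": "0.2 -20 -4 0 0 0 0; 0.2 0 0 30 0 0 0; 0.2 0 0 30 0 0 0; 0.2 0 0 10 0 0 0; 0.2 0 0 0 0 0 0"}}

```text
time_s: 2.28
position: [0.6443, 0.265, 0.2293]
tool_rot: [[-1.0, -0.023, -0.006], [-0.023, 1.0, -0.001], [0.006, -0.001, -1.0]]
ft_force: [0.6, 0.5, 0.4]
grip_width: 0.0685
```

```bash
python3 snap.py wrist pics/w2.png
```

```text
2.2833 [0.6443 0.265  0.2293] [[-1.0, -0.023, -0.006], [-0.023, 1.0, -0.001], [0.006, -0.001, -1.0]] [0.65 0.52 0.37] 0.06851598556179471
```

View pics/w2.png

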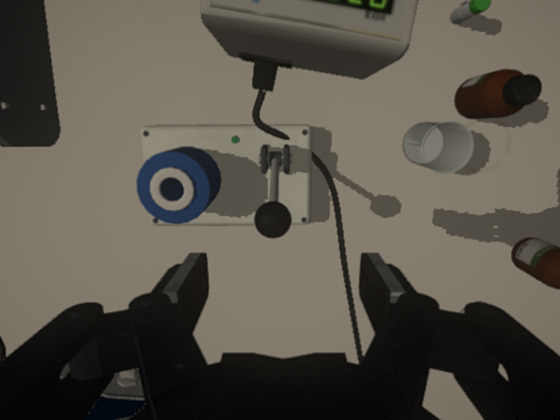

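In this view the knob is at (273,219) and the bush centre at (172,187). Next I fit the instrument's pose from all the views.

```bash
python3 - <<'E'
from h import *
T=eyes.camera_model("top");S=eyes.camera_model("side");W=np.load("pics/w1.npy",allow_pickle=True).item();W2=np.load("pics/w2.npy",allow_pickle=True).item()
m,k=[0,-.04,.09],[-.022+.1*np.sin(.35),.052,.048+.1*np.cos(.35)]
c=lambda a,b:[a*.055,b*.09,.03]
O=[(T,m,(251.2,158.6)),(S,m,(297,185.2)),(W2,m,(172,187)),(T,k,(219.2,150)),(S,k,(281.4,159)),(W,k,(241,315)),(W2,k,(273,219)),
(W,c(-1,-1),(147,220)),(W,c(-1,1),(275,218)),(W,c(1,1),(278,292)),(W2,c(-1,-1),(142,126)),(W2,c(-1,1),(310,125)),(W2,c(1,1),(310,222))]
def pos(p,q):
    a=p[2];return np.array([p[0]+q[0]*np.cos(a)-q[1]*np.sin(a),p[1]+q[0]*np.sin(a)+q[1]*np.cos(a),q[2]])
r=least_squares(lambda p:np.concatenate([proj(pos(p,q),M)[0]-u for M,q,u in O]),(.64,.2,0),loss='soft_l1')
print(r.x[:2].round(4),np.degrees(r.x[2]));print(np.array([proj(pos(r.x,q),M)[0]-u for M,q,u in O]).round(1).tolist())
print("mouth",pos(r.x,m),"knob",pos(r.x,k))
print("tri knob",tri([(W,(241,315)),(W2,(273,219)),(T,(219.2,150)),(S,(281.4,159))])[0],"mouth",tri([(W2,(172,187)),(T,(251.2,158.6)),(S,(297,185.2))])[0])
E
```

```text
[0.6388 0.2061] 1.229075460818195
[[-0.7, 0.0], [-0.6, 0.1], [-0.6, 1.2], [-0.9, 0.0], [-0.1, 0.5], [-0.1, -1.8], [-0.4, -0.7], [-3.9, 3.6], [1.7, 2.4], [1.1, 1.9], [-4.2, -1.9], [2.7, -1.2], [0.4, 3.8]]
mouth [0.63969274 0.16611322 0.09      ] knob [0.65000631 0.25835567 0.14193727]
tri knob [0.6499989  0.25861459 0.1443922 ] mouth [0.63919665 0.16595697 0.08860153]
```

{"api": "arm_command", "payload": {"rows": "0.2 -6 -6.5 15 0 0 0; 0.2 0 0 25 0 0 0; 0.2 0 0 25 0 0 0; 0.2 0 0 20 0 0 0; 0.2 0 0 4 0 0 0", "squeeze": 40}}

```text
time_s: 2.75
position: [0.6511, 0.2582, 0.1419]
tool_rot: [[-1.0, -0.022, -0.003], [-0.022, 1.0, -0.0], [0.003, -0.0, -1.0]]
ft_force: [-0.3, 0.2, -0.7]
grip_width: 0.0685
```

{"api": "arm_command", "payload": {"rows": "0.4 0 0 0 0 0 0; 0.6 0 0 0 0 0 0; 0.8 0 0 0 0 0 0; 0.8 0 0 0 0 0 0; 0.8 0 0 0 0 0 0"}}

```text
time_s: 3.17
position: [0.6531, 0.2574, 0.1468]
tool_rot: [[-1.0, -0.021, 0.006], [-0.021, 1.0, -0.0], [-0.006, -0.0, -1.0]]
ft_force: [-3.8, -5.0, 11.1]
grip_width: 0.0169
```

{"api": "arm_command", "payload": {"rows": "0.8 0 0 0 0 0 0; 0.8 0 0 0 0 0 0; 0.8 0 0 0 0 0 0"}}

```text
time_s: 3.42
position: [0.6529, 0.2572, 0.147]
tool_rot: [[-1.0, -0.021, 0.006], [-0.021, 1.0, -0.0], [-0.006, -0.0, -1.0]]
ft_force: [-1.8, -3.7, 10.0]
grip_width: 0.0173
```

```bash
python3 snap.py wrist pics/w3.png; python3 - <<'E'
import numpy as np
# arc increments: tool dx (=-world x along instrument), dz(=-world z)
a=np.linspace(.0,.92,24); th=.35-a
x=100*np.sin(th);z=100*np.cos(th)
print(np.c_[a[1:],-np.diff(x),-np.diff(z)].round(2).tolist())
E
```

```text
3.4167 [0.6529 0.2572 0.147 ] [[-1.0, -0.021, 0.006], [-0.021, 1.0, -0.0], [-0.006, -0.0, -1.0]] [-1.85 -3.7  10.02] 0.017298474826329232
[[0.04, 3.78, -1.3], [0.08, 3.83, -1.14], [0.12, 3.88, -0.99], [0.16, 3.91, -0.83], [0.2, 3.94, -0.68], [0.24, 3.97, -0.52], [0.28, 3.98, -0.36], [0.32, 3.99, -0.2], [0.36, 4.0, -0.04], [0.4, 4.0, 0.12], [0.44, 3.99, 0.28], [0.48, 3.98, 0.44], [0.52, 3.95, 0.6], [0.56, 3.93, 0.76], [0.6, 3.89, 0.91], [0.64, 3.85, 1.07], [0.68, 3.81, 1.22], [0.72, 3.76, 1.37], [0.76, 3.7, 1.52], [0.8, 3.64, 1.67], [0.84, 3.57, 1.81], [0.88, 3.49, 1.95], [0.92, 3.41, 2.09]]
```

View pics/w3.png

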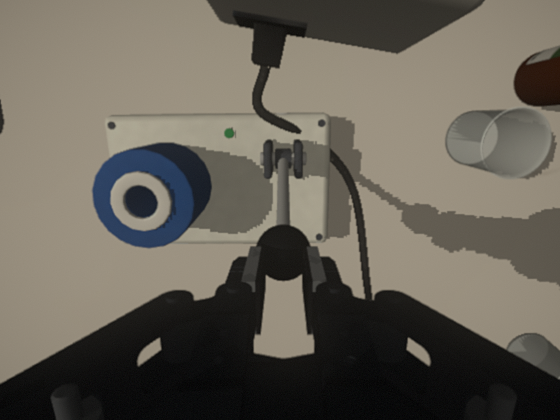

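```bash
python3 - <<'E'
from h import *
W=np.load("pics/w3.npy",allow_pickle=True).item()
s=readout.observe();p=np.array(s["position"]);R=np.array(s["tool_rot"])
for z in(-20,-10,0,10,17): print("tool z",z,proj(p+R@[0,0,z/1e3],W)[0].round(0))
print("mouth",proj([.6397,.1661,.09],W).round(0))
for a in (0,.05,.1,.15,.2):
    th=.35-a; q=np.array([.6388+(-.022+.1*np.sin(th)),.2061+.0515,.048+.1*np.cos(th)]); print(a,q.round(3),proj(q,W).round(0))
E
```

```text
tool z -20 [280. 279.]
tool z -10 [280. 269.]
tool z 0 [281. 260.]
tool z 10 [281. 251.]
tool z 17 [281. 246.]
mouth [[140. 200.]]
0 [0.651 0.258 0.142] [[281. 252.]]
0.05 [0.646 0.258 0.144] [[282. 244.]]
0.1 [0.642 0.258 0.145] [[282. 236.]]
0.15 [0.637 0.258 0.146] [[282. 227.]]
0.2 [0.632 0.258 0.147] [[282. 218.]]
```

```bash
python3 -c "
import cv2
im=cv2.imread('pics/w3.png')[200:340,190:380];im=cv2.convertScaleAbs(im,alpha=2.2,beta=20)
cv2.imwrite('pics/w3c.png',cv2.resize(im,None,fx=4,fy=4,interpolation=cv2.INTER_CUBIC))"
```

```text
(no output)
```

View pics/w3c.png

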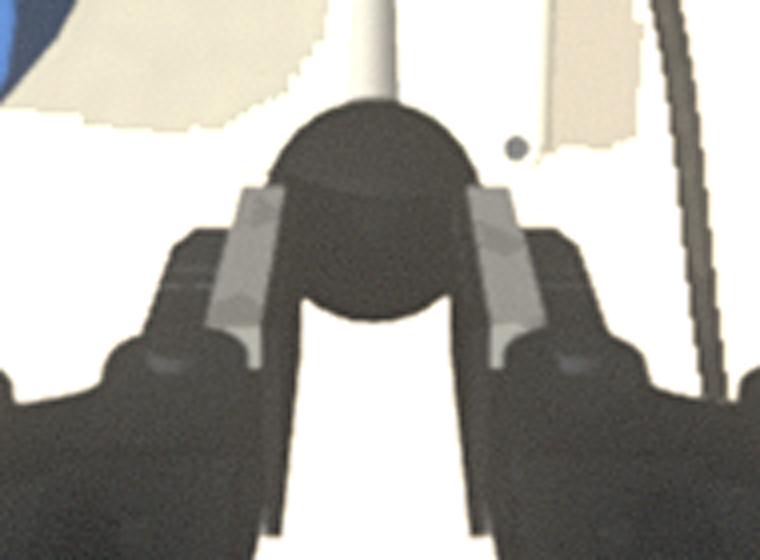

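The crop shows the pads clasping only the upper part of the ball with their tips, which fits the 17 mm opening. I'll open, go 9 mm lower and grip again.

{"api": "arm_command", "payload": {"rows": "0.4 0 0 0 0 0 0; 0.4 0 0 0 0 0 0; 0.4 0 0 0 0 0 0; 0.4 0 0 0 0 0 0; 0.4 1 0 5 0 0 0"}}

```text
time_s: 3.88
position: [0.6512, 0.258, 0.1389]
tool_rot: [[-1.0, -0.022, 0.002], [-0.022, 1.0, 0.0], [-0.002, 0.0, -1.0]]
ft_force: [0.9, -0.0, 0.2]
grip_width: 0.0513
```

{"api": "arm_command", "payload": {"rows": "0.4 0 0 4 0 0 0; 0.4 0 0 0 0 0 0; 0.55 0 0 0 0 0 0; 0.65 0 0 0 0 0 0; 0.7 0 0 0 0 0 0"}}

```text
time_s: 4.3
position: [0.6509, 0.2569, 0.1345]
tool_rot: [[-1.0, -0.021, 0.0], [-0.021, 1.0, -0.002], [-0.0, -0.002, -1.0]]
ft_force: [-0.9, -2.8, 0.8]
grip_width: 0.026
```

{"api": "arm_command", "payload": {"rows": "0.75 0 0 0 0 0 0; 0.8 0 0 0 0 0 0; 0.8 0 0 0 0 0 0; 0.8 0 0 0 0 0 0"}}

```text
time_s: 4.63
position: [0.6509, 0.257, 0.1346]
tool_rot: [[-1.0, -0.021, 0.0], [-0.021, 1.0, -0.001], [-0.0, -0.001, -1.0]]
ft_force: [-0.7, -5.3, 1.8]
grip_width: 0.0249
```

{"api": "arm_command", "payload": {"rows": "0.5 0 0 0 0 0 0; 0.5 0 0 0 0 0 0; 0.5 0 -1.5 0 0 0 0; 0.5 0 0 5 0 0 0; 0.5 0 0 0 0 0 0"}}

```text
time_s: 5.05
position: [0.6504, 0.2564, 0.1281]
tool_rot: [[-1.0, -0.022, -0.001], [-0.022, 1.0, 0.0], [0.001, 0.0, -1.0]]
ft_force: [-0.1, 0.1, 0.4]
grip_width: 0.0424
```

{"api": "arm_command", "payload": {"rows": "0.55 0 0 0 0 0 0; 0.6 0 0 0 0 0 0; 0.65 0 0 0 0 0 0; 0.7 0 0 0 0 0 0; 0.75 0 0 0 0 0 0"}}

```text
time_s: 5.47
position: [0.6509, 0.2568, 0.1296]
tool_rot: [[-1.0, -0.022, 0.001], [-0.022, 1.0, 0.001], [-0.001, 0.001, -1.0]]
ft_force: [-0.2, 2.8, 2.2]
grip_width: 0.0255
```

{"api": "arm_command", "payload": {"rows": "0.8 0 0 0 0 0 0; 0.8 0 0 0 0 0 0; 0.8 0 0 0 0 0 0"}}

```text
time_s: 5.72
position: [0.6509, 0.2568, 0.1296]
tool_rot: [[-1.0, -0.022, 0.001], [-0.022, 1.0, 0.001], [-0.001, 0.001, -1.0]]
ft_force: [-0.5, 6.2, 2.9]
grip_width: 0.0253
```

{"api": "arm_command", "payload": {"rows": "0.8 3.8 0 -1.3 0 0 0; 0.8 3.8 0 -1.1 0 0 0; 0.8 3.9 0 -1 0 0 0; 0.8 3.9 0 -0.8 0 0 0; 0.8 3.9 0 -0.7 0 0 0"}}

```text
time_s: 6.13
position: [0.6319, 0.2562, 0.1339]
tool_rot: [[-1.0, -0.021, 0.002], [-0.021, 1.0, 0.001], [-0.002, 0.001, -1.0]]
ft_force: [1.6, 5.1, -7.2]
grip_width: 0.0254
```

{"api": "arm_command", "payload": {"rows": "0.8 4 0 -0.5 0 0 0; 0.8 4 0 -0.4 0 0 0; 0.8 4 0 -0.2 0 0 0; 0.8 4 0 0 0 0 0; 0.8 4 0 0.1 0 0 0"}}

```text
time_s: 6.55
position: [0.6121, 0.2558, 0.1349]
tool_rot: [[-1.0, -0.021, 0.002], [-0.021, 1.0, 0.001], [-0.002, 0.001, -1.0]]
ft_force: [4.9, 4.3, -2.4]
grip_width: 0.0254
```

{"api": "arm_command", "payload": {"rows": "0.8 4 0 0.3 0 0 0; 0.8 4 0 0.4 0 0 0; 0.8 4 0 0.6 0 0 0; 0.8 3.9 0 0.8 0 0 0; 0.8 3.9 0 0.9 0 0 0"}}

```text
time_s: 6.97
position: [0.5913, 0.2545, 0.1318]
tool_rot: [[-1.0, -0.022, -0.001], [-0.022, 1.0, -0.001], [0.001, -0.001, -1.0]]
ft_force: [-0.3, 0.4, 0.1]
grip_width: 0.017
```

{"api": "arm_command", "payload": {"rows": "0.8 3.9 0 1.1 0 0 0; 0.8 3.8 0 1.2 0 0 0; 0.8 3.8 0 1.4 0 0 0; 0.8 3.7 0 1.5 0 0 0; 0.8 3.6 0 1.7 0 0 0"}}

```text
time_s: 7.38
position: [0.5725, 0.2545, 0.1251]
tool_rot: [[-1.0, -0.022, -0.0], [-0.022, 1.0, -0.0], [0.0, -0.0, -1.0]]
ft_force: [-0.3, -0.4, 0.4]
grip_width: 0.017
```

{"api": "arm_command", "payload": {"rows": "0.8 3.5 0 1.8 0 0 0; 0.8 3.5 0 1.9 0 0 0; 0.8 0 0 0 0 0 0"}}

```text
time_s: 7.63
position: [0.5651, 0.2545, 0.1211]
tool_rot: [[-1.0, -0.022, -0.001], [-0.022, 1.0, -0.0], [0.001, -0.0, -1.0]]
ft_force: [0.5, -0.2, 0.4]
grip_width: 0.0176
```

The opening fell to 17 mm, which is simply the commanded closure, so the ball slipped out. I'll look before going on.

```bash
python3 snap.py wrist pics/w4.png; python3 snap.py side pics/s4.png; python3 - <<'E'
import cv2,numpy as np
w=cv2.imread('pics/w4.png');s=cv2.imread('pics/s4.png')[110:230,220:340]
w=cv2.convertScaleAbs(w,alpha=1.6,beta=10)[60:360,90:490]
s=cv2.convertScaleAbs(cv2.resize(s,(400,400),interpolation=cv2.INTER_CUBIC),alpha=1.5)
c=np.zeros((400,800,3),np.uint8);c[:300,:400]=w;c[:,400:]=s;cv2.imwrite('pics/c4.png',c)
E
```

```text
7.6333 [0.5651 0.2545 0.1211] [[-1.0, -0.022, -0.001], [-0.022, 1.0, -0.0], [0.001, -0.0, -1.0]] [ 0.49 -0.17  0.41] 0.017609907032067523
7.6833 [0.5656 0.2544 0.1214] [[-1.0, -0.022, -0.0], [-0.022, 1.0, -0.0], [0.0, -0.0, -1.0]] [-0.01  0.09 -0.25] 0.016938499196058825
```

View pics/c4.png

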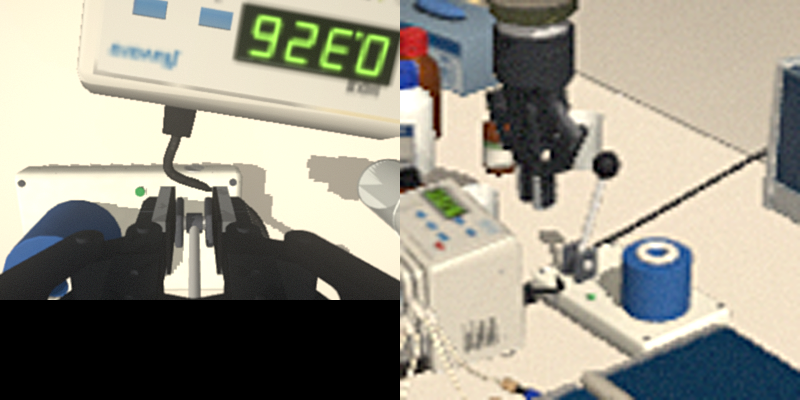

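The wrist view shows the lever's rod between the fingers but no ball in them. The side view shows the knob at about (605,163) in the composite, back at rest behind the fingers, so the lever got away mid-stroke and sprang back. That can't be undone. I'll redo the stroke a safer way: hook the ball from behind with a narrow finger gap, so the spring itself keeps the ball seated both ways.

{"api": "arm_command", "payload": {"rows": "0.83 0 0 -35 0 0 0; 0.83 0 0 -35 0 0 0; 0.83 0 0 -35 0 0 0; 0.83 -20 0 0 0 0 0; 0.83 -25 0 0 0 0 0"}}

```text
time_s: 8.15
position: [0.6114, 0.256, 0.2304]
tool_rot: [[-1.0, -0.023, 0.006], [-0.023, 1.0, 0.001], [-0.006, 0.001, -1.0]]
ft_force: [-0.1, 0.2, -0.9]
grip_width: 0.0142
```

{"api": "arm_command", "payload": {"rows": "0.83 -25 0 0 0 0 0; 0.83 -25 0 0 0 0 0; 0.83 -15 0 0 0 0 0; 0.83 -14 0 0 0 0 0; 0.83 0 0 0 0 0 0"}}

```text
time_s: 8.57
position: [0.6918, 0.2565, 0.225]
tool_rot: [[-1.0, -0.02, -0.0], [-0.02, 1.0, -0.0], [0.0, -0.0, -1.0]]
ft_force: [-1.0, -0.5, -0.6]
grip_width: 0.0145
```

{"api": "arm_command", "payload": {"rows": "0.83 0 0.5 25 0 0 0; 0.83 0 0 25 0 0 0; 0.83 0 0 25 0 0 0; 0.83 0 0 18 0 0 0; 0.83 0 0 0 0 0 0"}}

```text
time_s: 8.98
position: [0.6877, 0.2574, 0.1292]
tool_rot: [[-1.0, -0.022, -0.008], [-0.022, 1.0, -0.001], [0.008, -0.001, -1.0]]
ft_force: [-0.1, 0.1, -1.6]
grip_width: 0.0143
```

{"api": "arm_command", "payload": {"rows": "0.83 3 0 0 0 0 0; 0.83 3 0 0 0 0 0; 0.83 3 0 0 0 0 0; 0.83 3 0 0 0 0 0; 0.83 3 0 0 0 0 0"}}

```text
time_s: 9.4
position: [0.6747, 0.2574, 0.1347]
tool_rot: [[-1.0, -0.022, 0.002], [-0.022, 1.0, 0.0], [-0.002, 0.0, -1.0]]
ft_force: [0.0, 0.8, -0.1]
grip_width: 0.0145
```

{"api": "arm_command", "payload": {"rows": "0.83 2 0 0 0 0 0; 0.83 2 0 -0.5 0 0 0; 0.83 2 0 -0.5 0 0 0; 0.83 0 0 0 0 0 0"}}

```text
time_s: 9.73
position: [0.6693, 0.2572, 0.1354]
tool_rot: [[-1.0, -0.022, 0.002], [-0.022, 1.0, 0.0], [-0.002, 0.0, -1.0]]
ft_force: [3.9, 0.1, 3.2]
grip_width: 0.0142
```

```bash
python3 snap.py wrist pics/w5.png; python3 snap.py side pics/s5.png; python3 - <<'E'
import cv2,numpy as np
w=cv2.imread('pics/w5.png');s=cv2.imread('pics/s5.png')[120:210,240:330]
w=cv2.convertScaleAbs(w,alpha=1.8,beta=10)[120:420,90:490]
s=cv2.convertScaleAbs(cv2.resize(s,(400,400),interpolation=cv2.INTER_CUBIC),alpha=1.8)
c=np.zeros((400,800,3),np.uint8);c[:300,:400]=w;c[:,400:]=s;cv2.imwrite('pics/c5.png',c)
E
```

```text
9.7333 [0.6693 0.2572 0.1354] [[-1.0, -0.022, 0.002], [-0.022, 1.0, 0.0], [-0.002, 0.0, -1.0]] [3.9  0.06 3.21] 0.014189585186224445
9.7833 [0.6693 0.2572 0.1353] [[-1.0, -0.022, 0.002], [-0.022, 1.0, 0.0], [-0.002, 0.0, -1.0]] [3.92 0.74 3.27] 0.014165230204851576
```

View pics/c5.png

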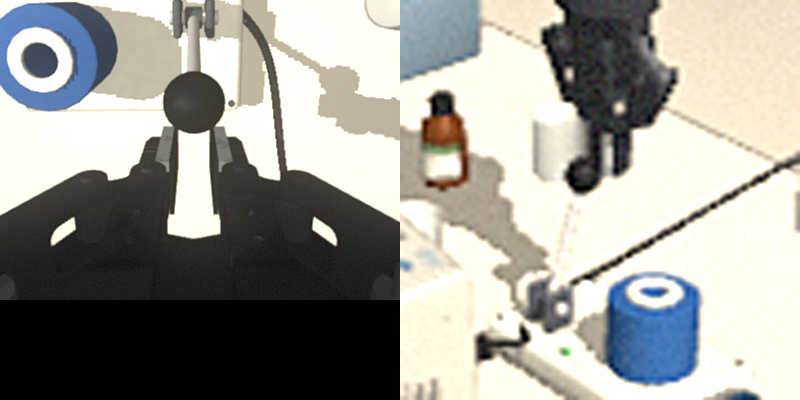

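The wrist view shows the ball seated in the finger gap at about (194,100). In the side crop the fingertips reach only a little below the ball's centre. I'll back off, lower by 12 mm and make contact again.

{"api": "arm_command", "payload": {"rows": "0.83 -3 0 0 0 0 0; 0.83 -4 0 2 0 0 0; 0.83 0 0 5 0 0 0; 0.83 0 0 5 0 0 0; 0.83 0 0 0 0 0 0"}}

```text
time_s: 10.25
position: [0.675, 0.2572, 0.1202]
tool_rot: [[-1.0, -0.022, -0.004], [-0.022, 1.0, -0.001], [0.004, -0.001, -1.0]]
ft_force: [-0.1, 0.6, -0.5]
grip_width: 0.0148
```

{"api": "arm_command", "payload": {"rows": "0.83 3 0 0 0 0 0; 0.83 3 0 0 0 0 0; 0.83 2 0 0 0 0 0; 0.83 2 0 -0.5 0 0 0; 0.83 2 0 -0.7 0 0 0"}}

```text
time_s: 10.67
position: [0.6643, 0.257, 0.1247]
tool_rot: [[-1.0, -0.022, 0.002], [-0.022, 1.0, 0.0], [-0.002, 0.0, -1.0]]
ft_force: [4.6, -1.0, 2.8]
grip_width: 0.0149
```

{"api": "arm_command", "payload": {"rows": "0.83 2 0 -0.7 0 0 0; 0.83 2 0 -0.7 0 0 0; 0.83 2 0 -0.6 0 0 0; 0.83 2 0 -0.6 0 0 0; 0.83 2 0 -0.5 0 0 0"}}

```text
time_s: 11.08
position: [0.654, 0.2569, 0.1273]
tool_rot: [[-1.0, -0.022, 0.001], [-0.022, 1.0, 0.0], [-0.001, 0.0, -1.0]]
ft_force: [4.3, -0.5, 4.7]
grip_width: 0.0145
```

The upward force suggests the contact sits high on the ball. I'll ease back to rest, go another 10 mm lower and contact again.

{"api": "arm_command", "payload": {"rows": "0.83 -2 0 0.5 0 0 0; 0.83 -2 0 0.6 0 0 0; 0.83 -2 0 0.6 0 0 0; 0.83 -2 0 0.7 0 0 0; 0.83 -2 0 0.7 0 0 0"}}

```text
time_s: 11.5
position: [0.6639, 0.2571, 0.1232]
tool_rot: [[-1.0, -0.022, -0.001], [-0.022, 1.0, -0.0], [0.001, -0.0, -1.0]]
ft_force: [2.2, 0.6, 1.2]
grip_width: 0.0146
```

{"api": "arm_command", "payload": {"rows": "0.83 -2 0 0.7 0 0 0; 0.83 -3 0 0 0 0 0; 0.83 -3 0 0 0 0 0; 0.83 -2 0 0 0 0 0; 0.83 0 0 0 0 0 0"}}

```text
time_s: 11.92
position: [0.6739, 0.2572, 0.1226]
tool_rot: [[-1.0, -0.022, -0.001], [-0.022, 1.0, -0.0], [0.001, -0.0, -1.0]]
ft_force: [-0.2, -1.1, -0.5]
grip_width: 0.0144
```

{"api": "arm_command", "payload": {"rows": "0.83 0 0 5 0 0 0; 0.83 0 0 5 0 0 0; 0.83 0 0 0 0 0 0; 0.83 2 0 0 0 0 0; 0.83 2 0 0 0 0 0"}}

```text
time_s: 12.33
position: [0.6701, 0.2572, 0.113]
tool_rot: [[-1.0, -0.022, 0.001], [-0.022, 1.0, -0.0], [-0.001, -0.0, -1.0]]
ft_force: [3.1, 0.2, 0.0]
grip_width: 0.0148
```

{"api": "arm_command", "payload": {"rows": "0.83 2 0 0 0 0 0; 0.83 2 0 -0.5 0 0 0; 0.83 2 0 -0.7 0 0 0; 0.83 2 0 -0.7 0 0 0; 0.83 2 0 -0.7 0 0 0"}}

```text
time_s: 12.75
position: [0.6602, 0.257, 0.1164]
tool_rot: [[-1.0, -0.022, 0.002], [-0.022, 1.0, 0.0], [-0.002, 0.0, -1.0]]
ft_force: [5.5, -0.4, 3.9]
grip_width: 0.0146
```

{"api": "arm_command", "payload": {"rows": "0.83 3 0 -0.7 0 0 0; 0.83 3 0 -0.6 0 0 0; 0.83 3 0 -0.5 0 0 0; 0.83 3 0 -0.4 0 0 0; 0.83 3 0 -0.3 0 0 0"}}

```text
time_s: 13.17
position: [0.6454, 0.2567, 0.1191]
tool_rot: [[-1.0, -0.022, 0.003], [-0.022, 1.0, 0.0], [-0.003, 0.0, -1.0]]
ft_force: [5.1, -0.5, 4.5]
grip_width: 0.0146
```

{"api": "arm_command", "payload": {"rows": "0.83 3 0 -0.2 0 0 0; 0.83 3 0 -0.1 0 0 0; 0.83 3 0 0 0 0 0; 0.83 3 0 0.1 0 0 0; 0.83 3 0 0.2 0 0 0"}}

```text
time_s: 13.58
position: [0.6304, 0.2563, 0.1192]
tool_rot: [[-1.0, -0.022, 0.003], [-0.022, 1.0, 0.0], [-0.003, 0.0, -1.0]]
ft_force: [5.9, -1.0, 4.5]
grip_width: 0.0144
```

{"api": "arm_command", "payload": {"rows": "0.83 3 0 0.3 0 0 0; 0.83 3 0 0.4 0 0 0; 0.83 3 0 0.4 0 0 0; 0.83 3 0 0.5 0 0 0; 0.83 3 0 0.6 0 0 0"}}

```text
time_s: 14.0
position: [0.6155, 0.2559, 0.1169]
tool_rot: [[-1.0, -0.022, 0.003], [-0.022, 1.0, 0.0], [-0.003, 0.0, -1.0]]
ft_force: [5.3, -0.7, 3.4]
grip_width: 0.0146
```

{"api": "arm_command", "payload": {"rows": "0.83 3 0 0.7 0 0 0; 0.83 3 0 0.8 0 0 0; 0.83 3 0 0.9 0 0 0; 0.83 3 0 1 0 0 0; 0.83 3 0 1.1 0 0 0"}}

```text
time_s: 14.42
position: [0.6006, 0.2555, 0.1124]
tool_rot: [[-1.0, -0.022, 0.003], [-0.022, 1.0, 0.0], [-0.003, -0.0, -1.0]]
ft_force: [5.8, -1.0, 4.6]
grip_width: 0.0145
```

{"api": "arm_command", "payload": {"rows": "0.83 3 0 1.2 0 0 0; 0.83 3 0 1.3 0 0 0; 0.83 3 0 1.5 0 0 0; 0.83 2 0 1 0 0 0; 0.83 2 0 1 0 0 0"}}

```text
time_s: 14.83
position: [0.5877, 0.2552, 0.1065]
tool_rot: [[-1.0, -0.022, 0.003], [-0.022, 1.0, -0.0], [-0.003, -0.0, -1.0]]
ft_force: [6.1, -1.6, 6.0]
grip_width: 0.0145
```

{"api": "arm_command", "payload": {"rows": "0.83 2 0 0.5 0 0 0; 0.83 1.5 0 0.5 0 0 0; 0.83 1.5 0 0.5 0 0 0; 0.83 0 0 0 0 0 0"}}

```text
time_s: 15.17
position: [0.585, 0.2551, 0.1056]
tool_rot: [[-1.0, -0.021, 0.009], [-0.021, 1.0, 0.001], [-0.009, 0.001, -1.0]]
ft_force: [14.9, -1.1, 3.3]
grip_width: 0.0143
```

```bash
python3 snap.py wrist pics/w6.png; python3 snap.py side pics/s6.png; python3 - <<'E'
from h import *
w=cv2.imread('pics/w6.png');s=cv2.imread('pics/s6.png')[120:210,240:330]
w=cv2.convertScaleAbs(w,alpha=1.8,beta=10)[120:420,90:490]
s=cv2.convertScaleAbs(cv2.resize(s,(400,400),interpolation=cv2.INTER_CUBIC),alpha=1.8)
c=np.zeros((400,800,3),np.uint8);c[:300,:400]=w;c[:,400:]=s;cv2.imwrite('pics/c6.png',c)
W=np.load("pics/w6.npy",allow_pickle=True).item();S=eyes.camera_model("side")
for a in (.75,.8,.85,.9):
    th=.35-a;q=np.array([.6158+.1*np.sin(th),.2575+.022*.1*np.sin(th),.048+.1*np.cos(th)])
    print(a,(proj(q,W)[0]-[90,120]).round(1),((proj(q,S)[0]-[240,120])*400/90).round(1))
E
```

```text
15.1667 [0.585  0.2551 0.1056] [[-1.0, -0.021, 0.009], [-0.021, 1.0, 0.001], [-0.009, 0.001, -1.0]] [14.86 -1.08  3.31] 0.014322207830112836
15.2167 [0.585  0.2551 0.1055] [[-1.0, -0.021, 0.009], [-0.021, 1.0, 0.001], [-0.009, 0.001, -1.0]] [15.58 -1.46  2.77] 0.014636459126630698
0.75 [194.4 158.7] [103.4 205. ]
0.8 [194.4 145.3] [ 98.3 209.4]
0.85 [194.3 132.2] [ 93.4 214. ]
0.9 [194.3 119.3] [ 88.5 218.8]
```

View pics/c6.png

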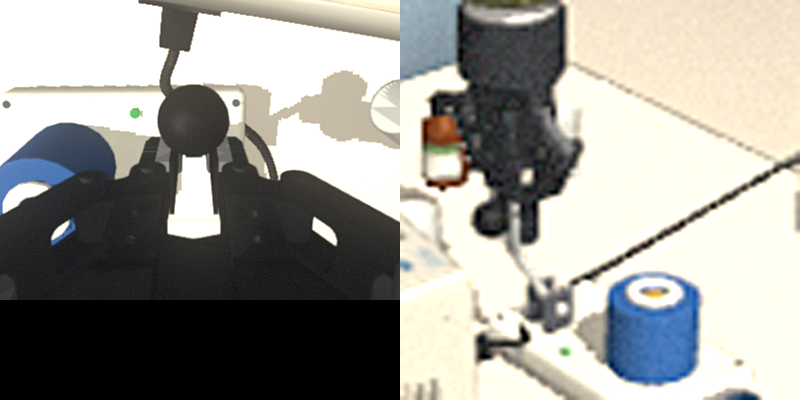

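The wrist view puts the ball at (194,120), which matches a lever angle of 0.9. The side view shows the lever leaning forward and the brass pin raised in the bore, and the force rose to 15 N at the stop. Full stroke reached, so now I ease it back.

{"api": "arm_command", "payload": {"rows": "0.83 -1.2 0 -0.4 0 0 0; 0.83 -1.2 0 -0.4 0 0 0; 0.83 -1.2 0 -0.4 0 0 0; 0.83 -1.2 0 -0.5 0 0 0; 0.83 -1.2 0 -0.6 0 0 0"}}

```text
time_s: 15.68
position: [0.5885, 0.2551, 0.1069]
tool_rot: [[-1.0, -0.021, 0.002], [-0.021, 1.0, -0.0], [-0.002, -0.0, -1.0]]
ft_force: [4.9, -1.4, 3.7]
grip_width: 0.0142
```

{"api": "arm_command", "payload": {"rows": "0.83 -1.5 0 -0.8 0 0 0; 0.83 -1.5 0 -0.8 0 0 0; 0.83 -1.5 0 -0.8 0 0 0; 0.83 -1.5 0 -0.8 0 0 0; 0.83 -1.5 0 -0.8 0 0 0"}}

```text
time_s: 16.1
position: [0.5958, 0.2553, 0.1102]
tool_rot: [[-1.0, -0.022, 0.001], [-0.022, 1.0, -0.0], [-0.001, -0.0, -1.0]]
ft_force: [6.3, -0.5, -2.2]
grip_width: 0.014
```

{"api": "arm_command", "payload": {"rows": "0.83 -1.5 0 -0.7 0 0 0; 0.83 -1.5 0 -0.7 0 0 0; 0.83 -1.5 0 -0.7 0 0 0; 0.83 -1.5 0 -0.6 0 0 0; 0.83 -1.5 0 -0.6 0 0 0"}}

```text
time_s: 16.52
position: [0.6029, 0.2555, 0.1126]
tool_rot: [[-1.0, -0.022, -0.001], [-0.022, 1.0, -0.001], [0.001, -0.001, -1.0]]
ft_force: [7.2, -0.3, -6.2]
grip_width: 0.0148
```

{"api": "arm_command", "payload": {"rows": "0.83 -1.5 0 -0.5 0 0 0; 0.83 -1.5 0 -0.5 0 0 0; 0.83 -1.5 0 -0.5 0 0 0; 0.83 -1.5 0 -0.5 0 0 0; 0.83 -1.5 0 -0.5 0 0 0"}}

```text
time_s: 16.93
position: [0.6102, 0.2557, 0.115]
tool_rot: [[-1.0, -0.022, -0.001], [-0.022, 1.0, -0.001], [0.001, -0.001, -1.0]]
ft_force: [5.1, -0.2, -4.4]
grip_width: 0.0142
```

{"api": "arm_command", "payload": {"rows": "0.83 -1.5 0 -0.4 0 0 0; 0.83 -1.5 0 -0.4 0 0 0; 0.83 -1.5 0 -0.4 0 0 0; 0.83 -1.5 0 -0.4 0 0 0; 0.83 -1.5 0 -0.4 0 0 0"}}

```text
time_s: 17.35
position: [0.6177, 0.2559, 0.1174]
tool_rot: [[-1.0, -0.022, -0.001], [-0.022, 1.0, -0.0], [0.001, -0.0, -1.0]]
ft_force: [4.0, -0.3, -3.6]
grip_width: 0.0145
```

{"api": "arm_command", "payload": {"rows": "0.83 -1.5 0 -0.3 0 0 0; 0.83 -1.5 0 -0.3 0 0 0; 0.83 -1.5 0 -0.3 0 0 0; 0.83 -1.5 0 -0.2 0 0 0; 0.83 -1.5 0 -0.2 0 0 0"}}

```text
time_s: 17.77
position: [0.6255, 0.2562, 0.1194]
tool_rot: [[-1.0, -0.022, -0.0], [-0.022, 1.0, -0.0], [0.0, -0.0, -1.0]]
ft_force: [3.7, -1.9, -3.1]
grip_width: 0.0144
```

{"api": "arm_command", "payload": {"rows": "0.83 -1.5 0 -0.2 0 0 0; 0.83 -1.5 0 -0.2 0 0 0; 0.83 -1.5 0 -0.1 0 0 0; 0.83 -1.5 0 -0.1 0 0 0; 0.83 -1.5 0 -0.1 0 0 0"}}

```text
time_s: 18.18
position: [0.633, 0.2564, 0.1201]
tool_rot: [[-1.0, -0.022, -0.0], [-0.022, 1.0, 0.0], [0.0, 0.0, -1.0]]
ft_force: [2.8, -0.8, -3.0]
grip_width: 0.0142
```

{"api": "arm_command", "payload": {"rows": "0.83 -1.5 0 0 0 0 0; 0.83 -1.5 0 0 0 0 0; 0.83 -1.5 0 0 0 0 0; 0.83 -1.5 0 0 0 0 0; 0.83 -1.5 0 0.1 0 0 0"}}

```text
time_s: 18.6
position: [0.6405, 0.2566, 0.12]
tool_rot: [[-1.0, -0.022, -0.0], [-0.022, 1.0, 0.0], [0.0, 0.0, -1.0]]
ft_force: [3.1, -0.1, -2.4]
grip_width: 0.0148
```

{"api": "arm_command", "payload": {"rows": "0.83 -1.5 0 0.1 0 0 0; 0.83 -1.5 0 0.1 0 0 0; 0.83 -1.5 0 0.1 0 0 0; 0.83 -1.5 0 0.2 0 0 0; 0.83 -1.5 0 0.2 0 0 0"}}

```text
time_s: 19.02
position: [0.648, 0.2568, 0.1192]
tool_rot: [[-1.0, -0.022, -0.0], [-0.022, 1.0, 0.0], [0.0, 0.0, -1.0]]
ft_force: [1.4, -0.8, -2.2]
grip_width: 0.0145
```

{"api": "arm_command", "payload": {"rows": "0.83 -1.4 0 0.2 0 0 0; 0.83 -1.4 0 0.2 0 0 0; 0.83 -1.4 0 0.3 0 0 0; 0.83 -1.4 0 0.3 0 0 0; 0.83 -1.4 0 0.3 0 0 0"}}

```text
time_s: 19.43
position: [0.655, 0.2569, 0.1179]
tool_rot: [[-1.0, -0.022, -0.0], [-0.022, 1.0, 0.0], [0.0, 0.0, -1.0]]
ft_force: [2.3, -0.0, -2.4]
grip_width: 0.0147
```

{"api": "arm_command", "payload": {"rows": "0.83 -1.2 0 0.3 0 0 0; 0.83 -1.2 0 0.3 0 0 0; 0.83 -1.2 0 0.3 0 0 0; 0.83 -1.2 0 0.4 0 0 0; 0.83 -1.2 0 0.4 0 0 0"}}

```text
time_s: 19.85
position: [0.661, 0.257, 0.1162]
tool_rot: [[-1.0, -0.022, -0.0], [-0.022, 1.0, 0.0], [0.0, 0.0, -1.0]]
ft_force: [2.3, 0.0, -2.7]
grip_width: 0.0145
```

{"api": "arm_command", "payload": {"rows": "0.83 -1 0 0.3 0 0 0; 0.83 -1 0 0.3 0 0 0; 0.83 -1 0 0.3 0 0 0; 0.83 -1 0 0.3 0 0 0; 0.83 -1 0 0.3 0 0 0"}}

```text
time_s: 20.27
position: [0.666, 0.2571, 0.1147]
tool_rot: [[-1.0, -0.022, -0.0], [-0.022, 1.0, 0.0], [0.0, 0.0, -1.0]]
ft_force: [0.9, -0.0, -1.2]
grip_width: 0.0146
```

{"api": "arm_command", "payload": {"rows": "0.83 -1 0 0.2 0 0 0; 0.83 -1 0 0.2 0 0 0; 0.83 -1 0 0.2 0 0 0; 0.83 -1 0 0.2 0 0 0; 0.83 -1 0 0.2 0 0 0"}}

```text
time_s: 20.68
position: [0.671, 0.2572, 0.1137]
tool_rot: [[-1.0, -0.022, -0.0], [-0.022, 1.0, -0.0], [0.0, -0.0, -1.0]]
ft_force: [1.0, 0.5, -1.2]
grip_width: 0.0145
```

{"api": "arm_command", "payload": {"rows": "0.83 -1 0 0 0 0 0; 0.83 -1 0 0 0 0 0; 0.83 -1.5 0 0 0 0 0; 0.83 -3 0 0 0 0 0; 0.83 -5 0 0 0 0 0"}}

```text
time_s: 21.1
position: [0.6824, 0.2576, 0.114]
tool_rot: [[-1.0, -0.022, -0.0], [-0.022, 1.0, -0.0], [0.0, -0.0, -1.0]]
ft_force: [0.1, -0.3, -0.3]
grip_width: 0.0143
```

{"api": "arm_command", "payload": {"rows": "0.83 0 0 -15 0 0 0; 0.83 0 0 -36 0 0 0; 0.83 0 0 -36 0 0 0; 0.83 0 0 -36 0 0 0; 0.6 0 0 -36 0 0 0"}}

```text
time_s: 21.52
position: [0.6823, 0.2574, 0.2748]
tool_rot: [[-1.0, -0.022, 0.0], [-0.022, 1.0, 0.0], [-0.0, 0.0, -1.0]]
ft_force: [0.9, 0.6, -0.6]
grip_width: 0.0258
```

{"api": "arm_command", "payload": {"rows": "0.5 16 -33 0 0 0 0; 0.5 16 -33 0 0 0 0; 0.4 16 -33 0 0 0 0; 0.4 16 -33 0 0 0 0; 0.4 16 -33 0 0 0 0"}}

```text
time_s: 21.93
position: [0.6052, 0.0894, 0.2729]
tool_rot: [[-1.0, -0.022, 0.0], [-0.022, 1.0, -0.0], [-0.0, -0.0, -1.0]]
ft_force: [0.4, -0.0, 1.5]
grip_width: 0.0515
```

{"api": "arm_command", "payload": {"rows": "0.3 16 -33 0 0 0 0; 0.3 16 -33 0 0 0 0; 0.3 16 -33 0 0 0 0; 0.3 16 -33 0 0 0 0; 0.3 16 -33 0 0 0 0"}}

```text
time_s: 22.35
position: [0.5288, -0.0774, 0.2731]
tool_rot: [[-1.0, -0.022, 0.0], [-0.022, 1.0, -0.0], [-0.0, -0.0, -1.0]]
ft_force: [0.2, -0.9, 0.8]
grip_width: 0.0602
```

{"api": "arm_command", "payload": {"rows": "0.3 16 -33 0 0 0 0; 0.3 16 -33 0 0 0 0; 0.3 16 -33 0 0 0 0; 0.3 16 -33 0 0 0 0; 0.3 0 0 0 0 0 0"}}

```text
time_s: 22.77
position: [0.4666, -0.2143, 0.2729]
tool_rot: [[-1.0, -0.016, -0.001], [-0.016, 1.0, -0.002], [0.001, -0.002, -1.0]]
ft_force: [0.0, -0.2, 1.0]
grip_width: 0.0596
```

```bash
cat >> h.py <<'E'
def orange(im):
    h=cv2.cvtColor(im,cv2.COLOR_RGB2HSV); k=cv2.inRange(h,(5,170,60),(17,255,255))
    n,l,st,c=cv2.connectedComponentsWithStats(k); return [(st[i].tolist(),c[i].round(1).tolist()) for i in range(1,n) if st[i,4]>25], l
def cyl_mask(p,m,shape,r=.012,z0=.115,z1=.159,S=8):
    t=np.linspace(0,2*np.pi,40); P=np.vstack([np.c_[p[0]+r*np.cos(t),p[1]+r*np.sin(t),t*0+z] for z in(z0,z1)])
    return cv2.convexHull(proj(P,m).astype(np.float32))[:,0]
def cen(p,m,**k):
    h=cyl_mask(p,m,None,**k); M=cv2.moments(h.reshape(-1,1,2)); return np.array([M['m10'],M['m01']])/M['m00'],M['m00']
E
python3 - <<'E'
from h import *
C={n:eyes.camera_model(n) for n in("side","top","wrist")}
I={n:eyes.get_image(n) for n in C}
for n in C: np.save(f"pics/i7{n}.npy",I[n]); b,_=orange(I[n]); print(n,b,cen((.4186,-.3035),C[n]))
s0=cv2.imread("pics/side0.png")[:,:,::-1]; d=cv2.absdiff(s0,I["side"]).max(2); print("diff at lever region",d[150:205,265:300].max(), (d[150:205,265:330]>60).sum())
E
```

```text
side [([458, 43, 17, 16, 155], [466.9, 51.9]), ([220, 126, 11, 12, 50], [227.1, 130.9]), ([246, 146, 8, 6, 39], [249.6, 148.7]), ([356, 275, 14, 24, 250], [362.8, 286.5])] (array([362.44407735, 287.20241368]), 293.8525029546581)
top [([126, 133, 9, 10, 51], [130.8, 138.5]), ([71, 135, 20, 17, 156], [81.5, 144.1]), ([152, 185, 13, 13, 68], [158.4, 191.9])] (array([411.1076006 , 226.27489436]), 96.91923631983809)
wrist [([149, 125, 30, 28, 639], [163.7, 138.6])] (array([175.70746697, 139.23049441]), 1131.8015081544872)
diff at lever region 76 28
```

{"api": "arm_command", "payload": {"rows": "0.3 16 -30 0 0 0 0; 0.3 16 -30 0 0 0 0; 0.3 16 -28 0 0 0 0; 0.3 0 0 20 0 0 0; 0.3 0 0 0 0 0 0"}}

```text
time_s: 23.33
position: [0.4218, -0.2977, 0.2502]
tool_rot: [[-1.0, -0.021, -0.003], [-0.021, 1.0, 0.004], [0.003, 0.004, -1.0]]
ft_force: [0.1, 1.1, -0.5]
grip_width: 0.0594
```

```bash
python3 - <<'E'
from h import *
n="wrist"; s=readout.observe(); m=eyes.camera_model(n); im=eyes.get_image(n); cv2.imwrite("pics/w8.png",im[:,:,::-1]); np.save("pics/w8.npy",m,allow_pickle=True)
print(s["position"],np.round(s["tool_rot"],3).tolist(),orange(im)[0],cen((.4186,-.3035),m),cyl_mask((.4186,-.3035),m,0).min(0),cyl_mask((.4186,-.3035),m,0).max(0))
E
```

```text
[ 0.42183992 -0.29768866  0.25020327] [[-1.0, -0.021, -0.003], [-0.021, 1.0, 0.004], [0.003, 0.004, -1.0]] [([259, 184, 30, 36, 670], [273.0, 204.8])] (array([273.86795771, 200.10026384]), 1051.3907091394067) [257.44156 178.92744] [289.34775 220.33717]
```

View pics/w8.png

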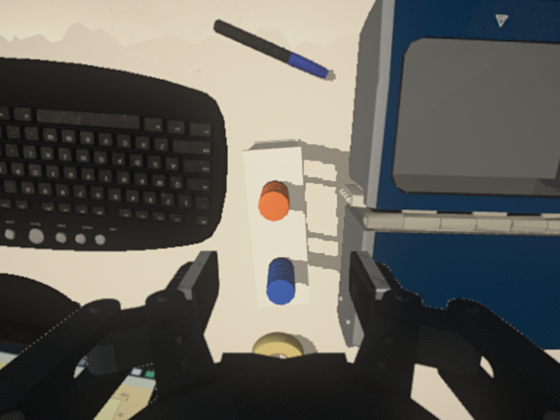

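The wrist view shows the orange grip between the fingers, its top at about (274,201), with the blue one at (281,292) well clear. The measured box matches my estimate of (0.4186, -0.3035) to about 1 px.

{"api": "arm_command", "payload": {"rows": "0.47 1.5 -3 0 0 0 0; 0.47 0 0 0 0 0 0; 0.47 0 0 0 0 0 0", "squeeze": 40}}

```text
time_s: 23.63
position: [0.4216, -0.3008, 0.2536]
tool_rot: [[-1.0, -0.023, 0.001], [-0.023, 1.0, -0.001], [-0.001, -0.001, -1.0]]
ft_force: [-0.6, 0.3, -0.4]
grip_width: 0.0454
```

{"api": "arm_command", "payload": {"rows": "0.47 3 -2.7 20 0 0 0; 0.47 0 0 30 0 0 0; 0.47 0 0 30 0 0 0; 0.47 0 0 25 0 0 0; 0.47 0 0 10 0 0 0"}}

```text
time_s: 24.05
position: [0.4175, -0.3027, 0.1351]
tool_rot: [[-1.0, -0.023, -0.003], [-0.023, 1.0, 0.003], [0.003, 0.003, -1.0]]
ft_force: [0.8, 0.1, 0.6]
grip_width: 0.0456
```

{"api": "arm_command", "payload": {"rows": "0.47 0 0 0 0 0 0; 0.55 0 0 0 0 0 0; 0.65 0 0 0 0 0 0; 0.8 0 0 0 0 0 0; 0.8 0 0 0 0 0 0"}}

```text
time_s: 24.47
position: [0.4186, -0.3046, 0.1392]
tool_rot: [[-1.0, -0.022, 0.002], [-0.022, 1.0, -0.002], [-0.002, -0.002, -1.0]]
ft_force: [0.1, 0.8, 6.3]
grip_width: 0.0222
```

{"api": "arm_command", "payload": {"rows": "0.9 0 0 0 0 0 0; 0.9 0 0 0 0 0 0; 0.9 0 0 0 0 0 0; 0.9 0 0 0 0 0 0"}}

```text
time_s: 24.8
position: [0.4186, -0.3046, 0.1392]
tool_rot: [[-1.0, -0.022, 0.002], [-0.022, 1.0, -0.002], [-0.002, -0.002, -1.0]]
ft_force: [0.6, 0.4, 6.4]
grip_width: 0.0218
```

{"api": "arm_command", "payload": {"rows": "0.9 0 0 -5 0 0 0; 0.9 0 0 -15 0 0 0; 0.9 0 0 -15 0 0 0; 0.9 0 0 -20 0 0 0; 0.9 0 0 -20 0 0 0"}}

```text
time_s: 25.22
position: [0.4177, -0.3038, 0.2138]
tool_rot: [[-1.0, -0.022, -0.0], [-0.022, 1.0, 0.0], [0.0, 0.0, -1.0]]
ft_force: [0.1, 0.5, 0.4]
grip_width: 0.0222
```

{"api": "arm_command", "payload": {"rows": "0.9 0 0 -20 0 0 0; 0.9 0 0 -20 0 0 0; 0.9 0 0 -15 0 0 0; 0.9 0 0 -10 0 0 0; 0.9 0 0 0 0 0 0"}}

```text
time_s: 25.63
position: [0.4183, -0.3044, 0.2802]
tool_rot: [[-1.0, -0.022, 0.003], [-0.022, 1.0, -0.003], [-0.003, -0.003, -1.0]]
ft_force: [0.1, -0.6, -0.6]
grip_width: 0.0222
```

```bash
python3 - <<'E'
from h import *
s=readout.observe(); print(s["position"],s["grip_width"],np.round(s["ft_force"],1),np.round(s["wrist_torque"],2))
for n in("side","top"):
    m=eyes.camera_model(n);im=eyes.get_image(n); np.save(f"pics/i9{n}.npy",im); cv2.imwrite(f"pics/i9{n}.png",im[:,:,::-1])
    p=np.array(s["position"]); print(n,proj([p+[0,0,.022],p-[0,0,.022],p-[0,0,.067],p-[0,0,.107]],m).round(1).tolist(),[b for b in orange(im)[0]])
    h=cv2.cvtColor(im,cv2.COLOR_RGB2HSV); y=cv2.inRange(h,(22,120,80),(35,255,255)); k=cv2.connectedComponentsWithStats(y); print([(k[2][i].tolist(),k[3][i].round(1).tolist()) for i in range(1,k[0]) if k[2][i,4]>4])
E
```

```text
[ 0.41831529 -0.30442145  0.28018328] 0.02222660299906299 [ 0.1 -0.6 -0.6] [ 0.03  0.05 -0.01]
side [[373.9, 217.3], [370.6, 237.8], [367.5, 257.3], [364.9, 273.6]] [([458, 43, 17, 16, 152], [466.8, 51.8]), ([220, 126, 11, 13, 55], [227.2, 131.0]), ([246, 146, 9, 8, 40], [249.8, 148.9]), ([365, 214, 14, 27, 252], [370.7, 228.4])]
[([370, 1, 4, 2, 5], [371.6, 1.4]), ([376, 0, 5, 5, 9], [378.4, 2.0]), ([380, 0, 18, 9, 51], [387.9, 4.0]), ([398, 0, 15, 10, 31], [403.7, 3.5]), ([422, 0, 7, 6, 14], [425.9, 1.8]), ([432, 0, 4, 10, 14], [433.5, 4.1]), ([436, 0, 15, 12, 50], [442.9, 4.0]), ([448, 0, 5, 3, 7], [450.0, 0.7]), ([454, 0, 18, 15, 84], [460.9, 5.1]), ([474, 0, 6, 6, 10], [476.6, 2.4]), ([478, 0, 5, 4, 8], [480.5, 1.2]), ([484, 0, 8, 4, 14], [486.9, 1.1]), ([493, 0, 8, 4, 13], [496.5, 1.4]), ([490, 0, 29, 13, 78], [504.3, 5.4]), ([526, 1, 5, 4, 11], [528.5, 3.0]), ([526, 0, 34, 25, 243], [543.7, 11.2]), ([553, 0, 7, 3, 9], [555.6, 0.4]), ([365, 2, 3, 3, 5], [366.2, 2.8]), ([413, 2, 11, 7, 27], [417.9, 5.4]), ([368, 4, 4, 6, 10], [369.4, 6.8]), ([372, 4, 5, 5, 8], [373.9, 6.0]), ([4
[... 2802 characters left out ...]
]), ([474, 50, 4, 4, 5], [475.2, 51.4]), ([482, 51, 4, 3, 7], [483.9, 51.6]), ([524, 51, 3, 5, 6], [525.2, 53.0]), ([479, 53, 3, 3, 5], [480.4, 54.4]), ([532, 53, 26, 12, 73], [545.9, 59.5]), ([476, 54, 16, 8, 44], [484.8, 57.8]), ([526, 55, 3, 3, 6], [527.0, 56.2]), ([556, 55, 4, 3, 5], [557.6, 56.2]), ([553, 64, 2, 5, 7], [553.3, 65.9]), ([366, 258, 3, 2, 5], [367.0, 258.6]), ([413, 267, 32, 26, 342], [429.2, 280.2]), ([491, 301, 3, 3, 7], [492.0, 302.0])]
top [[432.2, 216.5], [426.0, 219.5], [420.2, 222.2], [415.4, 224.5]] [([126, 133, 9, 10, 48], [130.8, 138.2]), ([73, 135, 18, 18, 142], [81.7, 144.3]), ([152, 186, 13, 12, 61], [158.5, 192.0])]
[([382, 143, 23, 23, 282], [393.2, 153.8])]
```

{"api": "arm_command", "payload": {"rows": "0.9 -5 10 0 0 0 0; 0.9 -10 20 0 0 0 0; 0.9 -15 30 0 0 0 0; 0.9 -15 30 0 0 0 0; 0.9 -15 30 0 0 0 0"}}

```text
time_s: 26.15
position: [0.4756, -0.1806, 0.2769]
tool_rot: [[-1.0, -0.021, -0.001], [-0.021, 1.0, 0.001], [0.001, 0.001, -1.0]]
ft_force: [1.0, -0.5, -0.4]
grip_width: 0.0221
```

{"api": "arm_command", "payload": {"rows": "0.9 -15 30 0 0 0 0; 0.9 -15 30 0 0 0 0; 0.9 -15 30 0 0 0 0; 0.9 -15 30 0 0 0 0; 0.9 -15 30 0 0 0 0"}}

```text
time_s: 26.57
position: [0.5472, -0.0287, 0.2769]
tool_rot: [[-1.0, -0.022, -0.002], [-0.022, 1.0, 0.001], [0.002, 0.001, -1.0]]
ft_force: [0.6, -1.4, -1.3]
grip_width: 0.0223
```

{"api": "arm_command", "payload": {"rows": "0.9 -15 30 0 0 0 0; 0.9 -15 30 0 0 0 0; 0.9 -15 30 0 0 0 0; 0.9 -15 30 0 0 0 0; 0.9 -10 20 0 0 0 0"}}

```text
time_s: 26.98
position: [0.6141, 0.114, 0.2764]
tool_rot: [[-1.0, -0.024, -0.002], [-0.024, 1.0, 0.001], [0.002, 0.001, -1.0]]
ft_force: [-0.0, 0.5, -0.2]
grip_width: 0.0222
```

{"api": "arm_command", "payload": {"rows": "0.9 -10 20 0 0 0 0; 0.9 -5 10 0 0 0 0; 0.9 0 0 0 0 0 0; 0.9 0 0 0 0 0 0; 0.9 0 0 0 0 0 0"}}

```text
time_s: 27.4
position: [0.628, 0.1397, 0.2776]
tool_rot: [[-1.0, -0.021, -0.001], [-0.021, 1.0, -0.0], [0.001, -0.0, -1.0]]
ft_force: [-0.2, -0.6, -1.2]
grip_width: 0.0223
```

{"api": "arm_command", "payload": {"rows": "0.9 -6 13 0 0 0 0; 0.9 -6 13 0 0 0 0; 0.9 0 0 10 0 0 0; 0.9 0 0 20 0 0 0; 0.9 0 0 15 0 0 0"}}

```text
time_s: 27.82
position: [0.6395, 0.1656, 0.232]
tool_rot: [[-1.0, -0.02, -0.0], [-0.02, 1.0, -0.0], [0.0, -0.0, -1.0]]
ft_force: [-0.0, -0.9, -1.1]
grip_width: 0.0221
```

{"api": "arm_command", "payload": {"rows": "0.9 0 0 5 0 0 0; 0.9 0 0 0 0 0 0; 0.9 0 0 0 0 0 0"}}

```text
time_s: 28.07
position: [0.64, 0.1661, 0.2287]
tool_rot: [[-1.0, -0.021, 0.001], [-0.021, 1.0, 0.0], [-0.001, -0.0, -1.0]]
ft_force: [-0.0, -0.6, -1.0]
grip_width: 0.0224
```

```bash
python3 - <<'E'
from h import *
s=readout.observe(); p=np.array(s["position"]); R=np.array(s["tool_rot"]);print(p,s["grip_width"],np.round(s["ft_force"],1),R.round(4).tolist())
tiles=[]
for n,g in(("side",(60,60)),("top",(60,60)),("wrist",(120,120))):
    m=eyes.camera_model(n);im=eyes.get_image(n); cv2.imwrite(f"pics/i10{n}.png",im[:,:,::-1]); np.save(f"pics/i10{n}.npy",m,allow_pickle=True)
    t=p+R@[0,0,.1092]; q=proj([t,p+R@[0,0,.0692],[.6397,.1661,.09]],m); print(n,"tip,ring,mouth",q.round(1).tolist())
    c=q[2] if n!="wrist" else (q[0]+q[2])/2
    x0,y0=int(c[0]-g[0]/2),int(c[1]-g[1]*.6); x0=max(0,min(x0,560-g[0]));y0=max(0,min(y0,420-g[1])); print("crop",x0,y0)
    tiles.append(cv2.resize(im[y0:y0+g[1],x0:x0+g[0],::-1],(266,266),interpolation=cv2.INTER_CUBIC))
cv2.imwrite("pics/c10.png",cv2.convertScaleAbs(np.hstack(tiles),alpha=1.5))
E
```

```text
[0.63998097 0.16610506 0.22867386] 0.02241729920341934 [-0.  -0.6 -1. ] [[-0.9998, -0.0207, 0.001], [-0.0207, 0.9998, 0.0], [-0.001, -0.0, -1.0]]
side tip,ring,mouth [[296.8, 176.9], [297.1, 165.2], [296.4, 185.3]]
crop 266 149
top tip,ring,mouth [[249.8, 155.4], [248.8, 151.1], [250.5, 158.6]]
crop 220 122
wrist tip,ring,mouth [[281.2, 202.4], [280.8, 217.0], [281.4, 193.7]]
crop 221 126
```

```bash
python3 - <<'E'
from h import *
s0=cv2.imread("pics/side0.png").astype(int);s1=cv2.imread("pics/i10side.png").astype(int)
d=np.abs(s1-s0).max(2)
for r in range(160,184): print(r,d[r,288:307].tolist())
w=cv2.imread("pics/i10wrist.png"); h=cv2.cvtColor(w,cv2.COLOR_BGR2HSV)
for r in range(150,216,4): print(r,"V",h[r,246:318:2,2].tolist());
E
```

```text
160 [7, 5, 3, 3, 2, 6, 5, 8, 33, 39, 16, 9, 5, 9, 2, 2, 4, 5, 4]
161 [2, 4, 7, 6, 7, 5, 9, 4, 32, 36, 16, 6, 5, 7, 8, 1, 4, 4, 2]
162 [8, 2, 8, 6, 1, 2, 6, 5, 30, 35, 11, 4, 5, 7, 4, 3, 4, 7, 1]
163 [5, 4, 2, 4, 8, 1, 7, 3, 32, 33, 15, 4, 7, 5, 3, 4, 6, 3, 4]
164 [8, 8, 6, 4, 1, 3, 6, 3, 38, 39, 21, 10, 9, 3, 7, 4, 8, 2, 1]
165 [3, 6, 5, 5, 6, 9, 11, 9, 65, 75, 42, 6, 3, 3, 6, 3, 2, 8, 5]
166 [6, 3, 1, 7, 1, 8, 8, 14, 48, 20, 17, 6, 9, 3, 5, 2, 2, 7, 10]
167 [6, 6, 3, 5, 3, 4, 6, 11, 50, 29, 27, 20, 7, 5, 5, 5, 4, 6, 3]
168 [4, 6, 4, 1, 5, 7, 8, 16, 44, 32, 11, 6, 8, 5, 6, 3, 2, 3, 3]
169 [6, 6, 1, 6, 5, 9, 11, 16, 41, 29, 9, 9, 6, 11, 3, 3, 4, 5, 4]
170 [3, 6, 2, 7, 5, 3, 12, 10, 41, 34, 8, 6, 5, 3, 3, 0, 7, 7, 6]
171 [3, 4, 3, 5, 6, 7, 4, 14, 44, 31, 18, 3, 6, 6, 3, 3, 7, 5, 7]
172 [8, 3, 4, 4, 5, 8, 5, 15, 55, 15, 40, 3, 10, 6, 2, 4, 3, 3, 10]
173 [2, 4, 5, 3, 7, 2, 3, 8, 35, 72, 87, 7, 2, 4, 6, 6, 4, 7, 5]
174 [4, 7, 4, 9, 5, 3, 4, 25, 109, 46, 15, 3, 4, 2, 9, 2, 4, 1, 3]
175 [9, 3, 5, 6, 2, 0, 5, 20, 14, 18, 14, 6, 5, 7, 4, 2, 8, 7, 6]
176 [5, 5, 4, 2, 6, 7, 2, 10, 33, 24, 15, 9
[... 2542 characters left out ...]
58, 156, 154, 133, 65, 90, 90, 90, 91, 65, 66]
202 V [111, 91, 91, 92, 93, 91, 93, 99, 160, 158, 157, 157, 147, 69, 43, 44, 62, 87, 71, 62, 53, 60, 94, 164, 160, 157, 155, 153, 80, 65, 90, 89, 89, 88, 63, 59]
206 V [150, 95, 92, 93, 92, 93, 92, 91, 93, 151, 159, 156, 157, 157, 155, 125, 92, 85, 75, 63, 57, 134, 163, 157, 155, 154, 147, 71, 84, 90, 90, 89, 90, 87, 86, 81]
210 V [156, 149, 97, 92, 93, 91, 92, 92, 91, 90, 110, 152, 159, 158, 156, 159, 106, 84, 74, 60, 55, 113, 158, 155, 153, 107, 87, 91, 90, 89, 90, 90, 91, 85, 79, 99]
214 V [157, 157, 158, 103, 91, 92, 94, 92, 91, 89, 89, 89, 89, 101, 146, 146, 115, 112, 110, 97, 88, 80, 108, 92, 86, 92, 90, 90, 89, 91, 89, 89, 80, 90, 97, 98]
```

View pics/c10.png

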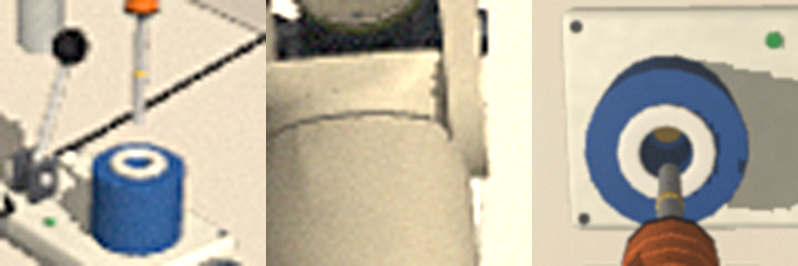

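The left tile shows the lever back at rest and the stem above the bore. The right tile shows the pin at the bottom of the bore, with the stem about 1.2 mm to +y of the bore centre. I'll correct that and descend partway.

{"api": "arm_command", "payload": {"rows": "0.9 0.5 -1.2 0 0 0 0; 0.9 0 0 5 0 0 0; 0.9 0 0 6 0 0 0; 0.9 0 0 6 0 0 0; 0.9 0 0 5 0 0 0"}}

```text
time_s: 28.63
position: [0.6391, 0.1656, 0.2046]
tool_rot: [[-1.0, -0.022, -0.001], [-0.022, 1.0, -0.0], [0.001, -0.0, -1.0]]
ft_force: [-0.0, -0.1, -1.0]
grip_width: 0.0224
```

{"api": "arm_command", "payload": {"rows": "0.9 0 0 2 0 0 0; 0.9 0 0 0 0 0 0; 0.9 0 0 0 0 0 0; 0.9 0 0 0 0 0 0"}}

```text
time_s: 28.97
position: [0.6395, 0.1657, 0.204]
tool_rot: [[-1.0, -0.022, 0.001], [-0.022, 1.0, 0.0], [-0.001, 0.0, -1.0]]
ft_force: [0.4, -0.3, -0.2]
grip_width: 0.0219
```

```bash
python3 - <<'E'
from h import *
s=readout.observe(); p=np.array(s["position"]); R=np.array(s["tool_rot"]);print(p,np.round(s["ft_force"],1))
m=eyes.camera_model("wrist");w=eyes.get_image("wrist");cv2.imwrite("pics/i11.png",w[:,:,::-1])
q=lambda dx,dy,t:proj(p+R@[0,0,t]+[dx,dy,0],m)[0].round(1).tolist()
print("tip",q(0,0,.1092),"tip far",q(.004,0,.1092),"near",q(-.004,0,.1092),"ring",q(0,0,.0692),"ring near",q(-.004,0,.0692),"mouth",proj([.6397,.1661,.09],m))
h=cv2.cvtColor(w,cv2.COLOR_RGB2HSV)
for r in range(160,226,2): print(r,h[r,254:308:2,2].tolist(), h[r,276:290:2,1].tolist())
E
```

```text
[0.63950529 0.1656773  0.20404512] [ 0.4 -0.3 -0.2]
tip [281.7, 203.1] tip far [281.6, 207.8] near [281.8, 198.3] ring [281.4, 217.7] ring near [281.5, 212.1] mouth [[282.20676325 201.74032661]]
160 [162, 163, 163, 165, 150, 78, 61, 61, 59, 58, 56, 54, 54, 52, 48, 50, 47, 47, 47, 46, 45, 45, 45, 51, 82, 99, 97] [80, 80, 74, 69, 66, 65, 65]
162 [162, 165, 163, 118, 72, 62, 62, 59, 57, 61, 70, 81, 80, 80, 79, 79, 77, 75, 61, 50, 45, 45, 44, 46, 46, 66, 94] [120, 121, 115, 119, 116, 123, 116]
164 [163, 165, 107, 64, 62, 62, 66, 76, 87, 95, 94, 96, 94, 96, 96, 96, 95, 96, 93, 89, 79, 64, 53, 43, 45, 43, 52] [130, 130, 135, 133, 133, 134, 133]
166 [166, 129, 67, 63, 72, 92, 97, 97, 95, 95, 94, 95, 94, 95, 95, 95, 94, 95, 94, 93, 93, 93, 91, 77, 50, 43, 43] [132, 136, 134, 134, 137, 133, 134]
168 [151, 72, 65, 82, 97, 97, 95, 95, 94, 94, 93, 92, 94, 94, 95, 95, 95, 93, 93, 94, 93, 92, 94, 93, 87, 63, 44] [133, 130, 136, 132, 134, 129, 134]
170 [83, 71, 91, 98, 95, 94, 93, 95, 93, 93, 92, 93, 93, 94, 93, 94, 93, 92, 94, 93, 93, 94, 92, 94, 93, 92, 76] [134, 134, 136, 137, 136, 134, 136]
172
[... 3444 characters left out ...]
 120, 84, 72, 60, 59, 100, 160, 159, 157, 156, 156, 138, 80, 64, 91] [44, 121, 24, 21, 17, 39, 87]
218 [91, 92, 92, 92, 91, 101, 156, 160, 159, 158, 158, 158, 102, 82, 73, 62, 57, 81, 157, 157, 156, 156, 153, 83, 87, 86, 90] [50, 55, 22, 28, 21, 22, 79]
220 [92, 92, 91, 92, 92, 90, 102, 150, 160, 158, 159, 154, 98, 83, 72, 61, 58, 76, 155, 157, 156, 138, 96, 86, 90, 89, 90] [43, 44, 25, 28, 25, 26, 50]
222 [93, 93, 92, 91, 91, 90, 89, 92, 117, 157, 161, 154, 95, 81, 68, 58, 57, 73, 155, 155, 105, 67, 86, 92, 90, 90, 88] [36, 24, 25, 19, 26, 27, 35]
224 [92, 92, 92, 92, 91, 91, 91, 89, 92, 98, 124, 102, 55, 37, 35, 39, 30, 42, 96, 94, 84, 86, 90, 90, 91, 90, 90] [25, 19, 41, 102, 118, 34, 24]
```

The tip is about 5 mm above the mouth and centred on the bore to within roughly 0.4 mm. I'll descend slowly.

{"api": "arm_command", "payload": {"rows": "0.9 0 -0.3 2 0 0 0; 0.9 0 0 4 0 0 0; 0.9 0 0 4 0 0 0; 0.9 0 0 4 0 0 0; 0.9 0 0 4 0 0 0"}}

```text
time_s: 29.43
position: [0.6393, 0.1653, 0.1851]
tool_rot: [[-1.0, -0.022, -0.0], [-0.022, 1.0, -0.0], [0.0, -0.0, -1.0]]
ft_force: [0.7, 0.0, -0.1]
grip_width: 0.0223
```

{"api": "arm_command", "payload": {"rows": "0.9 0 0 4 0 0 0; 0.9 0 0 4 0 0 0; 0.9 0 0 4 0 0 0; 0.9 0 0 4 0 0 0; 0.9 0 0 4 0 0 0"}}

```text
time_s: 29.85
position: [0.6394, 0.1653, 0.1653]
tool_rot: [[-1.0, -0.022, -0.0], [-0.022, 1.0, 0.0], [0.0, 0.0, -1.0]]
ft_force: [-0.2, -0.2, -0.7]
grip_width: 0.0225
```

{"api": "arm_command", "payload": {"rows": "0.9 0 0 3 0 0 0; 0.9 0 0 2 0 0 0; 0.9 0 0 0 0 0 0; 0.9 0 0 0 0 0 0; 0.9 0 0 0 0 0 0"}}

```text
time_s: 30.27
position: [0.6395, 0.1653, 0.161]
tool_rot: [[-1.0, -0.022, 0.0], [-0.022, 1.0, 0.0], [-0.0, 0.0, -1.0]]
ft_force: [0.4, -0.2, -0.8]
grip_width: 0.0223
```

```bash
cat > fin.py <<'E'
from h import *
s=readout.observe(); p=np.array(s["position"]); R=np.array(s["tool_rot"]);print(s["time_s"],p,np.round(s["ft_force"],1),R.round(4).tolist())
S=eyes.camera_model("side"); s1=eyes.get_image("side"); s0=cv2.imread("pics/side0.png")[:,:,::-1]
ring=p+R@[0,0,.0692]; print("side ring pred",proj(ring,S),"mouth pred",proj([.6397,.1661,.09],S))
h=cv2.cvtColor(s1,cv2.COLOR_RGB2HSV)
for r in range(172,196): print(r,h[r,286:309,2].tolist(),h[r,294:301,1].tolist(),h[r,294:301,0].tolist())
m=eyes.camera_model("wrist");w=eyes.get_image("wrist");cv2.imwrite("pics/fin.png",w[:,:,::-1])
print("wrist ring pred",proj(ring,m),proj(ring-[.004,0,0],m),"mouth",proj([.6397,.1661,.09],m))
h=cv2.cvtColor(w,cv2.COLOR_RGB2HSV)
for r in range(196,246,3): print(r,h[r,252:314:2,2].tolist(),h[r,276:292:2,1].tolist())
E
python3 fin.py
```

```text
30.2667 [0.63949034 0.16533959 0.16096112] [ 0.4 -0.2 -0.8] [[-0.9998, -0.0216, 0.0004], [-0.0216, 0.9998, 0.0], [-0.0004, 0.0, -1.0]]
side ring pred [[296.52568937 184.86863034]] mouth pred [[296.40048016 185.25322527]]
172 [162, 161, 164, 163, 164, 163, 165, 133, 53, 69, 95, 100, 96, 81, 76, 116, 154, 160, 170, 166, 164, 164, 163] [29, 163, 209, 224, 228, 116, 34] [15, 10, 11, 12, 11, 6, 18]
173 [161, 164, 164, 161, 163, 162, 168, 167, 163, 134, 61, 72, 70, 98, 153, 159, 169, 168, 165, 165, 160, 164, 161] [34, 32, 8, 28, 33, 23, 37] [20, 21, 105, 105, 107, 27, 19]
174 [164, 161, 162, 164, 163, 167, 177, 158, 109, 92, 86, 95, 130, 158, 170, 169, 163, 163, 164, 162, 162, 162, 164] [47, 30, 30, 11, 20, 45, 42] [20, 11, 21, 105, 18, 20, 18]
175 [160, 164, 163, 166, 172, 155, 103, 74, 21, 52, 108, 131, 152, 170, 166, 161, 160, 163, 163, 162, 161, 163, 161] [49, 20, 24, 19, 35, 48, 45] [15, 23, 21, 15, 20, 15, 18]
176 [165, 167, 170, 177, 151, 74, 23, 28, 113, 135, 115, 141, 154, 165, 165, 161, 161, 159, 164, 163, 160, 167, 161] [47, 42, 27, 27, 38, 46, 46] [20, 20, 15, 16, 20, 18, 17]
1
[... 5812 characters left out ...]
[92, 92, 93, 92, 100, 149, 98, 116, 112, 129, 116, 104, 96, 93, 89, 76, 73, 70, 69, 69, 72, 75, 76, 70, 67, 65, 84, 81, 69, 91, 89] [181, 178, 181, 178, 175, 164, 174, 174]
238 [93, 92, 92, 92, 92, 84, 111, 127, 129, 109, 104, 100, 102, 100, 115, 112, 105, 110, 88, 83, 71, 68, 69, 73, 74, 65, 63, 92, 91, 89, 90] [180, 184, 182, 184, 185, 188, 180, 181]
241 [92, 93, 92, 92, 93, 76, 135, 109, 104, 128, 97, 82, 95, 92, 88, 84, 80, 77, 74, 74, 77, 83, 85, 72, 68, 76, 56, 92, 90, 90, 91] [180, 177, 180, 179, 175, 179, 172, 176]
244 [95, 95, 94, 92, 88, 129, 107, 76, 99, 89, 99, 92, 73, 88, 91, 94, 93, 86, 75, 72, 71, 70, 70, 75, 79, 67, 72, 88, 91, 94, 94] [175, 177, 177, 184, 181, 187, 184, 177]
```

Centring looks good in both views. Relative to the bush, the ring still appears about 2–3.5 mm high, so I'll lower 2.5 mm and measure again.

{"api": "arm_command", "payload": {"rows": "0.9 0 0 1 0 0 0; 0.9 0 0 1 0 0 0; 0.9 0 0 0.5 0 0 0; 0.9 0 0 0 0 0 0; 0.9 0 0 0 0 0 0"}}

```text
time_s: 30.78
position: [0.6394, 0.1653, 0.1582]
tool_rot: [[-1.0, -0.022, -0.0], [-0.022, 1.0, -0.0], [0.0, -0.0, -1.0]]
ft_force: [0.8, 0.3, -0.8]
grip_width: 0.0228
```

```bash
python3 - <<'E'
from h import *
s=readout.observe(); p=np.array(s["position"]); R=np.array(s["tool_rot"]);print(s["time_s"],p,np.round(s["ft_force"],1))
def yel(im): 
    h=cv2.cvtColor(im,cv2.COLOR_RGB2HSV); return h
# average several frames for noise
N=4
for n,(r0,r1,c0,c1) in dict(side=(180,191,290,304),wrist=(200,226,272,294)).items():
    m=eyes.camera_model(n); im=np.mean([eyes.get_image(n).astype(float) for _ in range(N)],0); np.save(f"pics/f12{n}.npy",im)
    y=(im[:,:,:2].min(2)-im[:,:,2])  # yellowness
    P=lambda z,dx,dy:proj([.6397+dx,.1661+dy,z],m)[0].round(2).tolist()
    if n=="side": u=np.array([-.59,-.81])*.004
    else: u=np.array([-.004,0])
    print(n,"mouth",P(.09,0,0),"ring near @.09",P(.09,*u),"@.092",P(.092,*u),"near +1mm x",P(.09,u[0]+.001,u[1]))
    for r in range(r0,r1): print(r,y[r,c0:c1].round(0).astype(int).tolist())
im=np.load("pics/f12side.npy")
print("lum");[print(r,im[r,288:306].mean(1).round(0).astype(int).tolist()) for r in range(180,191)]
E
```

```text
30.7833 [0.63935474 0.1653293  0.15816238] [ 0.8  0.3 -0.8]
side mouth [296.4, 185.25] ring near @.09 [296.48, 185.86] @.092 [296.5, 185.3] near +1mm x [296.72, 185.77]
180 [18, 18, 20, 20, 21, 18, 7, 10, 16, 20, 20, 19, 18, 17]
181 [22, 20, 8, -5, -12, -12, 8, 5, -8, -12, 4, 15, 24, 22]
182 [-7, -14, -15, -26, -24, -11, 8, 4, -10, -22, -50, -34, -18, 0]
183 [-64, -55, 1, 15, 8, 8, 6, 9, 13, 16, 14, 2, -48, -56]
184 [-56, -1, 18, 19, 12, -4, 3, 0, -2, 9, 18, 20, 7, -40]
185 [-34, 12, 20, 7, -34, 15, 58, 52, 18, -34, 8, 20, 16, -9]
186 [-42, 14, 20, 16, 4, 14, 46, 33, -16, 1, 16, 19, 18, -3]
187 [-66, -19, 16, 20, 19, 18, 20, 17, 13, 19, 23, 16, -5, -33]
188 [-69, -65, -36, -7, 12, 14, 18, 20, 14, 15, 9, -6, -56, -65]
189 [-67, -66, -73, -71, -48, -36, -25, -18, -27, -34, -57, -61, -71, -67]
190 [-55, -65, -72, -71, -68, -72, -72, -75, -73, -71, -70, -67, -72, -73]
wrist mouth [282.47, 218.52] ring near @.09 [282.59, 212.94] @.092 [282.58, 213.77] near +1mm x [282.56, 214.34]
200 [15, 16, 15, 16, 15, 16, 15, 15, 14, 15, 14, 15, 14, 15, 14, 15, 15, 16, 16, 15, 15, 15]
201 [16, 15, 14, 
[... 2531 characters left out ...]
82, 96, 119, 149, 156]
183 [113, 90, 64, 70, 118, 126, 83, 93, 110, 138, 152, 163, 152, 129, 79, 67, 93, 121]
184 [66, 56, 66, 116, 162, 161, 116, 74, 115, 131, 114, 123, 145, 163, 137, 86, 57, 74]
185 [61, 63, 78, 131, 169, 142, 73, 61, 114, 121, 77, 49, 107, 162, 158, 118, 57, 61]
186 [63, 65, 64, 108, 159, 158, 131, 103, 119, 119, 78, 110, 156, 167, 161, 119, 60, 65]
187 [67, 66, 60, 75, 122, 164, 171, 158, 158, 155, 153, 169, 191, 172, 118, 80, 63, 68]
188 [66, 70, 66, 62, 79, 94, 109, 132, 148, 161, 149, 138, 117, 116, 73, 63, 65, 65]
189 [52, 62, 69, 68, 64, 58, 65, 79, 92, 100, 91, 83, 66, 69, 64, 66, 70, 72]
190 [37, 50, 58, 68, 71, 67, 67, 61, 62, 62, 62, 64, 63, 68, 71, 75, 71, 67]
```

The ring reads 0.5–1 mm high by the cameras and 1 mm low by arm kinematics, with centring off by about 0.5 mm. I'll make one last small trim and let it settle.

{"api": "arm_command", "payload": {"rows": "0.9 -0.5 -0.2 0.4 0 0 0; 0.9 0 0 0 0 0 0; 0.9 0 0 0 0 0 0; 0.9 0 0 0 0 0 0; 0.9 0 0 0 0 0 0"}}

```text
time_s: 31.6
position: [0.6399, 0.1651, 0.1578]
tool_rot: [[-1.0, -0.022, -0.0], [-0.022, 1.0, -0.0], [0.0, -0.0, -1.0]]
ft_force: [0.5, -0.0, -1.9]
grip_width: 0.0223
```

{"api": "arm_command", "payload": {"rows": "0.9 0 0 0 0 0 0; 0.9 0 0 0 0 0 0; 0.9 0 0 0 0 0 0; 0.9 0 0 0 0 0 0; 0.9 0 0 0 0 0 0"}}

```text
time_s: 32.02
position: [0.6399, 0.1652, 0.1578]
tool_rot: [[-1.0, -0.022, 0.0], [-0.022, 1.0, 0.0], [-0.0, 0.0, -1.0]]
ft_force: [-0.6, -0.7, -1.4]
grip_width: 0.0222
```

```bash
python3 - <<'E'
from h import *
from rig import env
s=readout.observe(); print(s["time_s"],s["position"],np.round(s["ft_force"],1),np.round(s["qvel"],2),np.round(s["tool_rot"],4).tolist(),s["grip_width"])
im=np.mean([eyes.get_image("side").astype(float) for _ in range(3)],0); y=im[:,:,:2].min(2)-im[:,:,2]
print(y[183:188,293:301].round().astype(int).tolist())
s0=cv2.imread("pics/side0.png")[:,:,::-1].astype(float); print("lever region change",(np.abs(im-s0).max(2)[150:205,268:290]>45).sum())
print(env.close_job())
E
```

```text
32.0167 [0.63988357 0.16516007 0.15782053] [-0.6 -0.7 -1.4] [ 0.03  0.04 -0.05  0.05 -0.08  0.07] [[-0.9998, -0.0217, 0.0], [-0.0217, 0.9998, 0.0], [-0.0, 0.0, -1.0]] 0.02218759184911019
[[18, 14, 8, 8, 10, 15, 16, 12], [20, 13, -12, -3, 1, -3, 10, 18], [7, -32, 3, 49, 42, -6, -34, 8], [16, 5, 6, 56, 46, -12, 1, 18], [21, 20, 16, 21, 21, 13, 18, 25]]
lever region change 62
the job is handed in; nothing more can be done
None
```

The rod is in place and the job is handed in at about 32 s, but the lever snapped back once. On my first try at the lever, gripping the ball between the pads, it slipped out about halfway through the stroke and the lever sprang back uncontrolled. That breaks the "never letting it snap" condition.

- **Lever:** I redid the stroke with the ball hooked from behind in a narrow finger gap. It reached the front stop: the picture matched 0.9 rad and the force rose to 15 N. I then eased it back over about 5 s until the force fell to zero. A later side picture showed it at rest with the pin at the bottom of the bore.
- **Rod:** I took the orange rod from the rack and lowered it into the bore. Nothing in the force readings suggested it touched the instrument. The blue rod was not touched.
- **Final state:** the gripper is holding the rod still, and the tool is pointing straight down to within 0.1°. The stem is centred to about 1 mm by the wrist and side pictures.
- **Ring height:** the ring should be within about 1.5 mm of the bush's top. My two checks disagree: arm kinematics put it about 1.4 mm low, the side camera about 0.5 mm high.
- **Last lever check:** the final comparison showed 62 changed pixels in the lever area. I did not look into it; I suspect the gripper, its shadow or noise.

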